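Put the spare guide rollers away in the parts drawer

TASK

Pull the parts drawer out to its stop. Feed all the loose guide rollers on the bench one after another, lengthwise, into the clear storage tube in the drawer, each pushing the last one deeper, until none sticks out of the mouth, and set the small carton upright on the floor of the drawer's empty bay. Then slide the drawer fully shut, leaving the other things on the bench alone.

Things in the scene. Friction and masses are not known exactly. Their poses are not given: they have to be found in the camera images.
- cab: Low grey cabinet fixed on the bench, 240 deep (x) x 420 wide (y) x 94 high, slightly turned; origin under its centre. z up, +x points from its front to its back, away from the robot. Its one drawer has a green front and slides out towards -x. Drawer floor 22 above the bench, side walls' top 72, top of the drawer front 81. The bench in front of it is free.
- cab_drawer0_handle (a point): Middle of the drawer's steel bar handle; axes as the cabinet's. The bar runs along y, 120 long and 11 thick, centred 35 in front of the drawer's front face and 56 above the bench. It can be pinched from above, one finger between bar and front.
- cab_drawer0 (a joint): How far the drawer is out, m: 0 shut, 0.166 at its stop. About 1 N of friction; it stays where it is left.
- tube_mouth (a point): Centre of the open mouth of the clear plastic tube fixed across the drawer. Axes as the cabinet's: +y runs from the mouth down the tube's axis. Bore 24 in diameter and 165 deep, closed at the far (+y) end; outside diameter 30. Axis 26 above the drawer floor, about 75 behind the inside of the drawer front and, with the drawer fully out, 85 in front of the cabinet.
- cradle (a point): Point over the middle of the loading cradle, where the centre of a roller laid on it along y comes to lie: two parallel steel bars (4 thick, 12 apart) reaching 48 from the tube's mouth towards -y, level with the bore's bottom, so that a roller on them slides straight into the mouth. Axes as the cabinet's. Open beside it down to the drawer floor; 55 free from its end to the side wall.
- bay (a point): Middle, on the floor, of the empty bay at the drawer's +y end, beyond the tube's closed end and a low divider. Axes as the cabinet's. The bay is 95 wide (y); with the drawer fully out it is open from above over 155 in x. Its walls are 50 high, the divider 36.
- carton_center (a point): Centre of the small brown cardboard carton with a pale paper band, 60 long (own x) x 45 wide (own y) x 35 high (own z, up), 0.1 kg. It starts alone on one of two shallow wooden trays (200 x 150, cork floor 3 above the bench, rim 7 above the bench), left and right of the cabinet.
- roller0_center (a point): Centre of a plain round steel guide roller, 20 in diameter and 40 long, its axis along its own x, about 0.08 kg. Starts lying, turned somewhat, with the others on one of the two shallow wooden trays (200 x 150, cork floor 3 above the bench, rim 7 above the bench). Two to four of these rollers are present.
- roller1_center (a point): Centre of a plain round steel guide roller, 20 in diameter and 40 long, its axis along its own x, about 0.08 kg. Starts lying, turned somewhat, with the others on one of the two shallow wooden trays (200 x 150, cork floor 3 above the bench, rim 7 above the bench). Two to four of these rollers are present.
- roller2_center (a point): Centre of a plain round steel guide roller, 20 in diameter and 40 long, its axis along its own x, about 0.08 kg. Starts lying, turned somewhat, with the others on one of the two shallow wooden trays (200 x 150, cork floor 3 above the bench, rim 7 above the bench). Two to four of these rollers are present.
- roller3_center (a point): Centre of a plain round steel guide roller, 20 in diameter and 40 long, its axis along its own x, about 0.08 kg. Starts lying, turned somewhat, with the others on one of the two shallow wooden trays (200 x 150, cork floor 3 above the bench, rim 7 above the bench). Two to four of these rollers are present.
- jar: Bystander: glass jar with a white lid, 72 in diameter, 95 high, origin under its base. To be left alone.
- film_can: Bystander: flat round aluminium film can, 124 in diameter, 22 high, origin under its base. To be left alone.
Mind the look-alikes: they are no part of the job. Leave any purple or yellow look-alike of the part that bears roller0_center alone.

How it is judged:
By the outcome, as a careful person would: the job done as asked, in the order asked, and still so for the second after the job is handed in, with the robot touching nothing.
Of roller0, roller1, roller2, roller3 only 2 to 4 are there at a start; the rules pass over those that are not, and their reading is None.
At some moment in a run one of roller0, roller1, roller2, roller3, carton may be knocked a few centimetres aside while the robot is not near it.
It also fails if it takes over 210 s, if anything falls off the work surface, if the arm or the gripper's body presses on something with over 40 N, if the wrist force passes 120 N, or if a joint passes its speed limit or range.

ROBOT

A 6-joint arm with a two-finger parallel gripper is mounted at the origin on the work surface. World frame = base frame: x ahead of the robot, y to its left, z up, the work surface at z = 0. Lengths are in m, angles in rad, forces in N, time in s.
With the tool pointing down it reaches from about 0.25 to 0.775 m from the base axis. Payload 4 kg.
Tool frame: the origin (TCP) lies between the finger pads; the fingertips stand 11 mm ahead of it and the grasp point (between the pads) lies 8 mm behind it; z points along the fingers, y is the direction in which the jaws open and shut (so a half turn about z gives the same grasp; the last joint's range is limited). The gripper opens to 94 mm and grips with 3 to 60 N. Pads are 16 mm wide; open, the fingers measure 119 mm over their backs; the gripper's body (75 mm by 177 mm) begins 78 mm behind the grasp point.
Start: joints at [1.23, 0.087, 1.371, -0, 1.684, -0.103], TCP at [0.13, 0.535, 0.217] pointing down, gripper open.
Joint ranges: [-3.1, 3.1], [-0.76, 2.03], [0.27, 2.55], [-1.08, 4.22], [0.17, 2.65], [-2.57, 2.57]. Speed limits (rad/s): [2.79, 2.79, 3.14, 3.14, 3.14, 3.14].

INTERFACE

Orientations are given as [roll, pitch, yaw] about the fixed x, y, z axes, in that order (R = Rz(yaw) Ry(pitch) Rx(roll)).
In Python, from bench import get_obs, cams, ticket gives the robot as it stands. The module is installed in compiled form; this text tells all that it offers.
- The arm moves only by the shell command python3 -m crank 'ROWS'. ROWS is JSON, a list of rows, each an object of numbers: "tx", "ty", "tz": the shift along the tool's x, y, z in cm; "twist": the turn about the tool's z in degrees; "grip": the opening, from 0 (shut) to 1 (fully open). In form: [{"tx": .., "ty": .., "tz": .., "twist": .., "grip": ..}, ...]. A call has 1 to 12 rows; each row shifts and turns the commanded pose from where the row before left it, along the tool's axes as they then stand; what a row does not reach is not made up. A row lasts 1/8 s, in which the tool goes at most 62.5 mm and 10.7 degrees, less where a joint would pass 70% of its speed; a pose out of reach is approached as far as the arm can. A call is refused whole if a number of a shift passes 6.25 or a number of a turn 10.7, either way. A call with a gripper value outside its range is refused whole. The fingers move at their own pace and stop on an object; the grip force is fixed at half the most. Time passes only in rows, so rows that do not move let the fingers close. It gives the time, the measured TCP pose, the force and the opening at its end, in the units of the state.
- get_obs(): the state, without advancing time (a new reading comes with each control period).
- cams.snapshot(name): name is "side" or "top"; returns a dict with "frame" (480x640x3 uint8, red, green, blue), "intrinsics" (3x3 intrinsics, pixels), "R" (3x3) and "t" (3): a world point X has camera coordinates R X + t. Camera axes: x right, y down, z forward; pixel columns grow to the right and rows downward; lengths in m; the calibration is good to about 2 mm. A picture is of the moment at which its call begins. There is no depth.
- ticket.close_job(): hands the job in, once; it reports no verdict.
Trained networks look in a picture, given as the dict that the camera call returned (one of the last four; its "shot" number tells which), for a name from the list of things; names that differ only in an ending like _2 or _b are one class to them, and where a whole thing is asked for, a point or a joint stands for the part that bears it (a point fixed in the world has none). Each returns a list of dicts, best first, with "conf" (0 to 1); they miss things now and then, are a little off and sometimes report something else, mostly with a low value. They report only what shows in the picture. A call takes as long as a camera call. They do not tell look-alikes from the thing itself.
- cams.outline_of(picture, query): "region" (480x640 bool, what is visible of it) and "centre" ([column, row] in pixels, amid what is visible of it).
The state is a dict: "time": time; "joint_positions": joint angles; "qvel": joint speeds; "joint_torque": joint torques, N m; "tool_pos": TCP position; "ee_rot": TCP orientation; "wrist_force": force on the tool from outside, world axes, zero at the start; "wrist_torque": the same for the moment, N m; "width": finger opening in m.
Only numpy, scipy, OpenCV 4.12 (cv2) and the standard library are available. Lean on these libraries where they do the work, as an engineer would, in place of code of your own. Each camera call takes 0.05 s, during which the arm holds its last target.

## Working session

There is one attempt and no reset: what is moved stays moved. The work goes in short steps, Python scripts to look and compute and a shell command to move; the robot and the scene stay as the last step left them, time stands still between calls to the robot, and variables do not carry over. Pictures are saved under pics/ and viewed, and the job is handed in when it is done.

```bash
mkdir -p pics; ls
cat > h.py <<'E'
import numpy as np, cv2
from bench import get_obs, cams, ticket
def snap(n,fn=None):
    p=cams.snapshot(n)
    if fn: cv2.imwrite('pics/'+fn,p['frame'][:,:,::-1])
    return p
def ray(p,uv,z):
    K=np.array(p['intrinsics']);R=np.array(p['R']);t=np.array(p['t'])
    d=R.T@np.linalg.inv(K)@np.array([uv[0],uv[1],1.]);c=-R.T@t
    return c+d*(z-c[2])/d[2]
def proj(p,X):
    K=np.array(p['intrinsics']);R=np.array(p['R']);t=np.array(p['t'])
    q=K@(R@np.array(X,float)+t);return q[:2]/q[2]
def axis(p,reg,z):
    """centroid + main direction of region on plane z"""
    ys,xs=np.nonzero(reg)
    P=np.array([ray(p,(x,y),z)[:2] for x,y in zip(xs,ys)])
    (c,s,a)=cv2.minAreaRect((P*1000).astype(np.float32))
    return P.mean(0),np.array(c)/1000,s,a
E
python3 - <<'E'
from h import *
o=get_obs();print(o['time'],o['tool_pos'],o['ee_rot'],o['width'],o['wrist_force'])
for n in('top','side'):
    p=snap(n,n+'0.png');R=np.array(p['R']);print(n,-R.T@np.array(p['t']),R[2])
E
```

```text
pics
0.0 [0.12937844 0.53403356 0.21533645] [-3.13945081e+00 -2.06788652e-04  2.90378779e+00] 0.09388805383073388 [ 0.15195556 -0.1552983   0.88027908]
top [ 0.43694297 -0.02938907  1.50169868] [ 0.07672759 -0.00695716 -0.99702782]
side [ 0.11983133 -0.71123541  0.72145258] [ 0.44191711  0.64056625 -0.62800011]
```

View pics/top0.png

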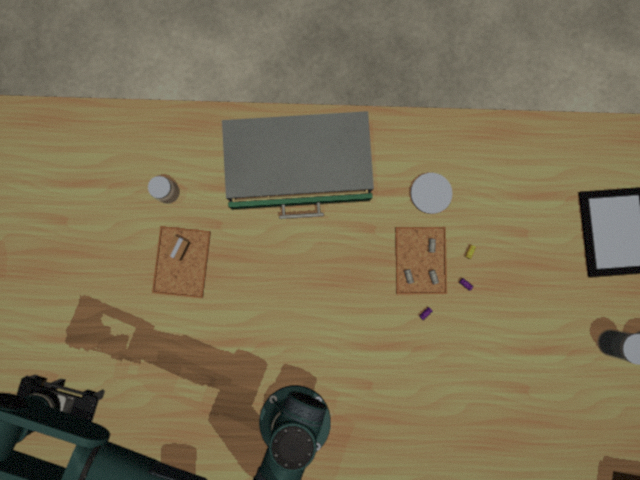

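View pics/side0.png

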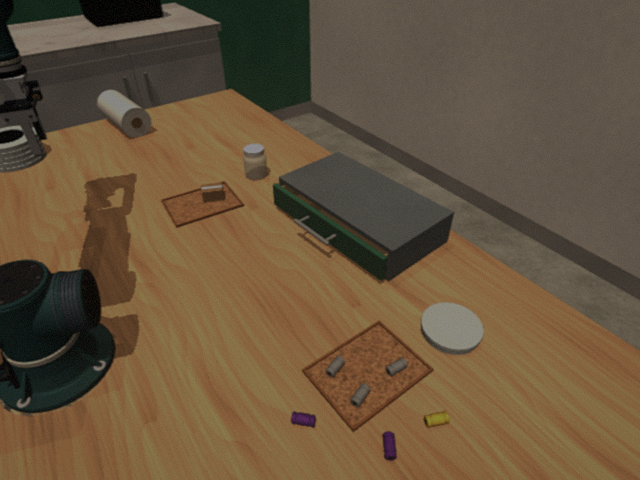

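Run:
```python
from h import *
p=snap('top')
for q,z in(('cab',.094),('cab_drawer0_handle',.056),('carton_center',.038),('roller0_center',.013),('jar',.095),('film_can',.022),('cradle',.048)):
    for r in cams.outline_of(p,q):
        c,m,s,a=axis(p,r['region'],z)
        print(q,round(r['conf'],2),np.round(r['centre']),r['region'].sum(),c.round(4),m.round(4),np.round(s,1),round(a,1))
```

```text
cab_drawer0_handle 0.75 [303. 199.] 1961 [0.6416 0.0007] [ 0.6297 -0.0014] [ 72.3 422.1] 5.4
carton_center 0.91 [177. 247.] 379 [0.495  0.3541] [0.4948 0.3537] [52.4 62.3] 66.1
roller0_center 0.59 [465. 285.] 94 [ 0.4131 -0.4956] [ 0.4134 -0.4957] [42.5 19.2] 51.4
roller0_center 0.46 [421. 314.] 84 [ 0.3245 -0.3769] [ 0.3253 -0.3768] [18.5 39.9] 45.7
jar 0.83 [164. 187.] 681 [0.6578 0.3867] [0.6582 0.3868] [95.7 68.1] 65.1
film_can 0.9 [433. 193.] 1327 [ 0.6817 -0.3881] [ 0.6821 -0.3881] [121.9 121.1] 57.3
cradle 0.57 [302. 200.] 1956 [0.6416 0.0013] [0.6295 0.0012] [ 72.9 424.3] 5.9
```

The top view shows the cabinet around (298,160), its handle at (302,212), and the carton at (180,247) on the left tray. Three steel rollers lie on the right tray at (432,244), (409,276) and (433,277). The purple rollers at (466,284) and (426,313) and the yellow one at (471,251) are look-alikes. Next I fit the cabinet pose.

```bash
cat >> h.py <<'E'
from scipy.optimize import least_squares
def crop(p,fn,u0,v0,u1,v1,k=4):
    im=p['frame'][v0:v1,u0:u1,::-1];cv2.imwrite('pics/'+fn,cv2.resize(im,None,fx=k,fy=k,interpolation=cv2.INTER_CUBIC))
def plan(x,y,z,yawdeg):
    """delta to world target in tool axes (cm,deg); shift axes given at CURRENT yaw and at target yaw"""
    o=get_obs();cy=np.degrees(o['ee_rot'][2]);d=np.array([x,y,z])-o['tool_pos']
    tw=(cy-yawdeg+90)%180-90
    def tool(yd):
        a=np.radians(yd);return np.array([d@[np.cos(a),np.sin(a),0],d@[np.sin(a),-np.cos(a),0],-d[2]])*100
    print('t',round(o['time'],2),'yaw',round(cy,1),'twist',round(tw,1),'| now-axes',tool(cy).round(2),'| after-twist axes',tool(cy-tw).round(2))
E
python3 - <<'E'
from h import *
p=snap('top');crop(p,'cab1.png',210,100,390,225,4);crop(p,'tray1.png',385,215,485,325,6)
f=p['frame'].astype(int)
g=(f[:,:,1]>f[:,:,0]*1.5)&(f[:,:,1]>30);g[:180]=0;g[220:]=0;g[:,:215]=0;g[:,390:]=0
print(g.sum(),axis(p,g,.081))
p2=snap('side');crop(p2,'cabs1.png',260,140,460,290,4)
E
```

```text
733 (array([0.63843156, 0.00345046]), array([0.6382381 , 0.00186502]), (16.88930892944336, 403.6414489746094), 5.050123691558838)
```

View pics/cab1.png

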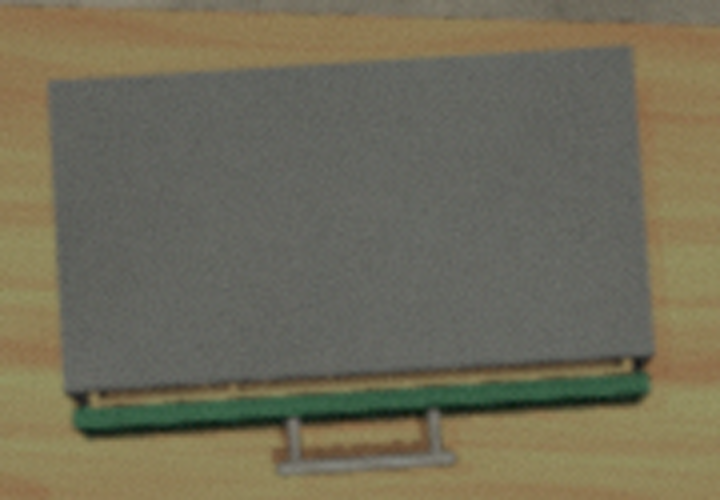

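View pics/tray1.png

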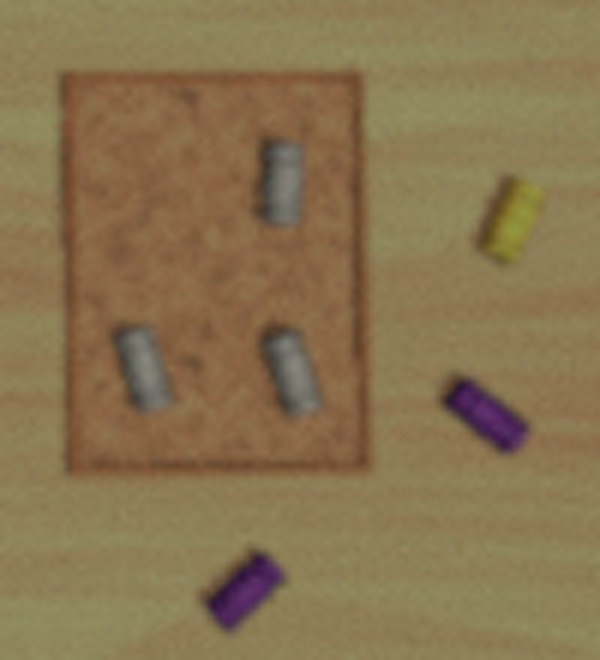

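View pics/cabs1.png

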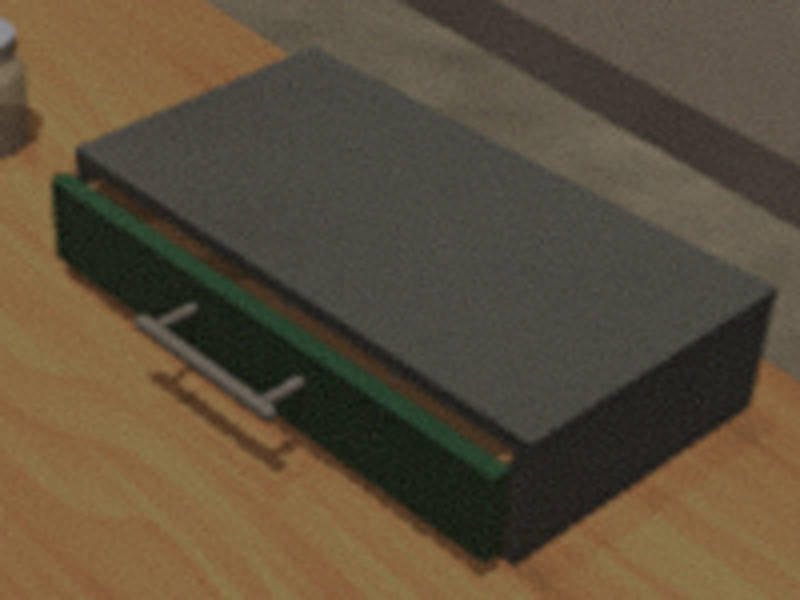

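The crops show the three steel rollers and the cabinet clearly. The drawer already stands slightly open, because the gap behind the green front shows the drawer walls. I fit the pose from the top corners.

Run:
```python
from h import *
p=snap('top')
c=[(222.5,120.5),(368,111.5),(373,189.2),(226.6,197.8)]
W=np.array([ray(p,q,.094)[:2] for q in c]);print(W)
M=np.array([(.12,.21),(.12,-.21),(-.12,-.21),(-.12,.21)])
def f(v):
    a=v[2];R=np.array([[np.cos(a),-np.sin(a)],[np.sin(a),np.cos(a)]]);return (M@R.T+v[:2]-W).ravel()
s=least_squares(f,[.76,0,0.05]);print(s.x,np.degrees(s.x[2]),s.fun.round(4))
a=s.x[2];R=np.array([[np.cos(a),-np.sin(a)],[np.sin(a),np.cos(a)]])
for q in((279.2,216.8),(323.2,214.6),(301.5,215.7)):
    w=ray(p,q,.058)[:2];print('handle',w,(w-s.x[:2])@R)
for q in((230,207.5),(371.5,199)): print('front',(ray(p,q,.081)[:2]-s.x[:2])@R)
```

```text
[[ 0.86151421  0.22904923]
 [ 0.90032886 -0.18680352]
 [ 0.67547495 -0.20522089]
 [ 0.63909261  0.20836554]]
[0.76910266 0.01134759 0.08965595] 5.1369074272305495 [ 0.0083  0.0022  0.0071 -0.0003 -0.0071 -0.0033 -0.0083  0.0014]
handle [0.59320129 0.06035647] [-0.17080683  0.06456153]
handle [ 0.60318098 -0.06673252] [-0.17224624 -0.06291056]
handle [ 0.5982127  -0.00401969] [-1.71579519e-01 -4.77837543e-06]
front [-0.13820988  0.20161109]
front [-0.13855334 -0.20281818]
```

```bash
python3 -m crank '[{"twist":10.2,"grip":0.3},{"twist":10.2,"grip":0.3},{"twist":10.2,"grip":0.3},{"twist":10.2,"grip":0.3},{"twist":10.2,"grip":0.3},{"twist":10.2,"grip":0.3},{"twist":10.2,"grip":0.3}]'; python3 -c "
from h import *
plan(.5982,-.004,.13,95.1)"
```

```text
t 0.65 yaw 166.4 twist 71.3 | now-axes [-58.23 -41.3    8.65] | after-twist axes [-57.81  41.89   8.65]invalid input at $[0]: expected keys tx, ty, tz, twist, grip
```

```bash
python3 -m crank '[{"tx":0,"ty":0,"tz":0,"twist":10.2,"grip":0.3},{"tx":0,"ty":0,"tz":0,"twist":10.2,"grip":0.3},{"tx":0,"ty":0,"tz":0,"twist":10.2,"grip":0.3},{"tx":0,"ty":0,"tz":0,"twist":10.2,"grip":0.3},{"tx":0,"ty":0,"tz":0,"twist":10.2,"grip":0.3},{"tx":0,"ty":0,"tz":0,"twist":10.2,"grip":0.3},{"tx":0,"ty":0,"tz":0,"twist":10.1,"grip":0.3}]'; python3 -c "
from h import *
plan(.5982,-.004,.13,95.1)"
```

```text
time: 1.52
tool_pos: [0.1295, 0.5345, 0.2166]
ee_rot: [3.142, -0.0, 1.654]
wrist_force: [0.5, 0.5, -0.4]
width: 0.0291
t 1.52 yaw 94.7 twist -0.4 | now-axes [-57.55  42.25   8.66] | after-twist axes [-57.81  41.89   8.66]
```

```bash
python3 -m crank '[{"tx":-4,"ty":4,"tz":0,"twist":0,"grip":0.3},{"tx":-4.5,"ty":4,"tz":0,"twist":0,"grip":0.3},{"tx":-4.5,"ty":4,"tz":0,"twist":0,"grip":0.3},{"tx":-4.5,"ty":4,"tz":0,"twist":0,"grip":0.3},{"tx":-4.5,"ty":4,"tz":0,"twist":0,"grip":0.3},{"tx":-4.5,"ty":4,"tz":0,"twist":0,"grip":0.3},{"tx":-4.5,"ty":4,"tz":0,"twist":0,"grip":0.3},{"tx":-4.5,"ty":4,"tz":0,"twist":0,"grip":0.3},{"tx":-4.5,"ty":4,"tz":1,"twist":0,"grip":0.3},{"tx":-4.5,"ty":3,"tz":2,"twist":0,"grip":0.3},{"tx":-4.5,"ty":2,"tz":2,"twist":0,"grip":0.3},{"tx":-4.5,"ty":0,"tz":2,"twist":0,"grip":0.3}]'; python3 -c "
from h import *
plan(.5982,-.004,.13,95.1)"
```

```text
time: 3.02
tool_pos: [0.5864, 0.0362, 0.1454]
ee_rot: [3.142, -0.0, 1.659]
wrist_force: [0.7, -0.3, 0.7]
width: 0.0281
t 3.02 yaw 95.1 twist -0.0 | now-axes [-4.11  0.82  1.54] | after-twist axes [-4.11  0.81  1.54]
```

```bash
python3 -m crank '[{"tx":-4.1,"ty":0.8,"tz":1.5,"twist":0,"grip":0.3},{"tx":0,"ty":0,"tz":2,"twist":0,"grip":0.3},{"tx":0,"ty":0,"tz":0,"twist":0,"grip":0.3}]'
python3 - <<'E'
from h import *
plan(.5982,-.004,.05,95.1)
p=snap('side');crop(p,'s2.png',250,130,450,280,4)
E
```

```text
time: 3.4
tool_pos: [0.5956, -0.0027, 0.1093]
ee_rot: [-3.137, -0.001, 1.658]
wrist_force: [-1.2, 0.5, 0.4]
width: 0.0282
t 3.4 yaw 95.0 twist -0.1 | now-axes [-0.16  0.25  5.93] | after-twist axes [-0.16  0.25  5.93]
```

View pics/s2.png

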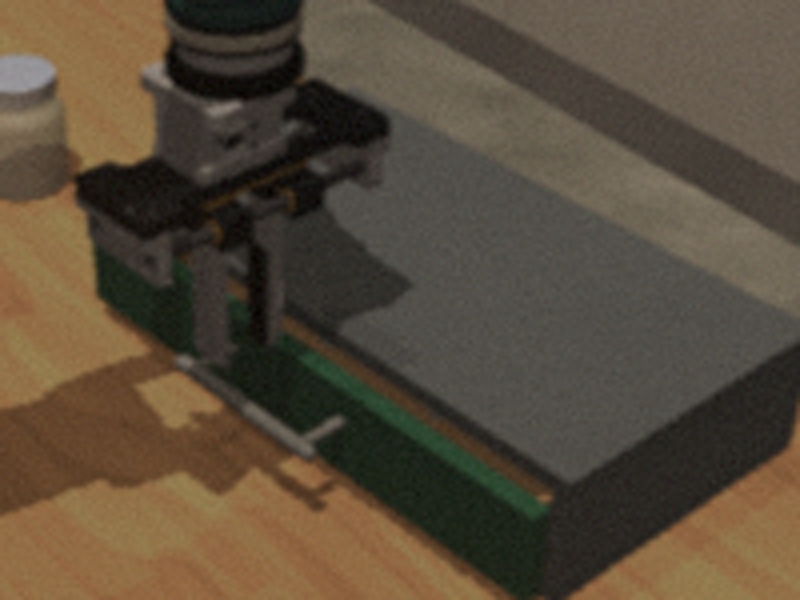

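The fingers hang over the bar, one on each side of it. Descending.

```bash
python3 -m crank '[{"tx":-0.1,"ty":0.25,"tz":2,"twist":0,"grip":0.3},{"tx":0,"ty":0,"tz":1.5,"twist":0,"grip":0.3},{"tx":0,"ty":0,"tz":1.4,"twist":0,"grip":0.3},{"tx":0,"ty":0,"tz":1,"twist":0,"grip":0.3},{"tx":0,"ty":0,"tz":0,"twist":0,"grip":0.3},{"tx":0,"ty":0,"tz":0,"twist":0,"grip":0},{"tx":0,"ty":0,"tz":0,"twist":0,"grip":0},{"tx":0,"ty":0,"tz":0,"twist":0,"grip":0}]'
```

```text
time: 4.45
tool_pos: [0.5997, -0.0031, 0.0532]
ee_rot: [3.141, 0.0, 1.659]
wrist_force: [-0.6, -0.4, 2.2]
width: 0.01
```

```bash
python3 -m crank '[{"tx":0,"ty":-1,"tz":0,"twist":0,"grip":0},{"tx":0,"ty":-1.5,"tz":0,"twist":0,"grip":0},{"tx":0,"ty":-2,"tz":0,"twist":0,"grip":0},{"tx":0,"ty":-2,"tz":0,"twist":0,"grip":0},{"tx":0,"ty":-2,"tz":0,"twist":0,"grip":0},{"tx":0,"ty":-2,"tz":0,"twist":0,"grip":0},{"tx":0,"ty":-1.5,"tz":0,"twist":0,"grip":0},{"tx":0,"ty":-1.2,"tz":0,"twist":0,"grip":0},{"tx":0,"ty":-1,"tz":0,"twist":0,"grip":0},{"tx":0,"ty":-0.6,"tz":0,"twist":0,"grip":0},{"tx":0,"ty":0,"tz":0,"twist":0,"grip":0}]'
```

```text
time: 5.82
tool_pos: [0.4518, -0.0167, 0.0531]
ee_rot: [3.142, 0.001, 1.659]
wrist_force: [-0.7, -4.1, 6.6]
width: 0.0101
```

```bash
python3 -m crank '[{"tx":0,"ty":-0.4,"tz":0,"twist":0,"grip":0},{"tx":0,"ty":-0.4,"tz":0,"twist":0,"grip":0},{"tx":0,"ty":0,"tz":0,"twist":0,"grip":0}]'
```

```text
time: 6.2
tool_pos: [0.4442, -0.0174, 0.0532]
ee_rot: [3.141, 0.001, 1.659]
wrist_force: [-0.6, -3.3, 7.7]
width: 0.0101
```

```bash
python3 -m crank '[{"tx":0,"ty":-0.3,"tz":0,"twist":0,"grip":0},{"tx":0,"ty":-0.3,"tz":0,"twist":0,"grip":0},{"tx":0,"ty":0,"tz":0,"twist":0,"grip":0}]'; python3 -m crank '[{"tx":0,"ty":-0.3,"tz":0,"twist":0,"grip":0},{"tx":0,"ty":-0.2,"tz":0,"twist":0,"grip":0},{"tx":0,"ty":0,"tz":0,"twist":0,"grip":0}]'
```

```text
time: 6.58
tool_pos: [0.4422, -0.0176, 0.0532]
ee_rot: [3.131, 0.001, 1.659]
wrist_force: [10.3, -1.8, -2.9]
width: 0.01
time: 6.95
tool_pos: [0.4422, -0.0176, 0.0533]
ee_rot: [3.119, 0.001, 1.659]
wrist_force: [24.3, -1.3, -13.7]
width: 0.0099
```

At its stop: the force rises and the position holds still. I relax, release and rise.

```bash
python3 -m crank '[{"tx":0,"ty":0.5,"tz":0,"twist":0,"grip":0},{"tx":0,"ty":0.4,"tz":0,"twist":0,"grip":0},{"tx":0,"ty":0,"tz":0,"twist":0,"grip":0.3},{"tx":0,"ty":0,"tz":0,"twist":0,"grip":0.3},{"tx":0,"ty":0,"tz":-2,"twist":0,"grip":0.3},{"tx":0,"ty":0,"tz":-4,"twist":0,"grip":0.3},{"tx":0,"ty":0,"tz":-5,"twist":0,"grip":0.3},{"tx":-5,"ty":0,"tz":-5,"twist":0,"grip":0.5},{"tx":-6,"ty":0,"tz":-2,"twist":0,"grip":0.5},{"tx":-6,"ty":0,"tz":0,"twist":0,"grip":0.5},{"tx":-6,"ty":-3,"tz":0,"twist":0,"grip":0.5},{"tx":-2,"ty":-3,"tz":0,"twist":0,"grip":0.5}]'
python3 - <<'E'
from h import *
p=snap('top','top3.png');crop(p,'d3.png',210,150,390,280,4)
p2=snap('side');crop(p2,'ds3.png',210,140,450,320,3)
for P,zz in((p,1),(p2,0)):
  for q in('cradle','tube_mouth','bay','cab_drawer0_handle','cab_drawer0','carton_center','roller0_center'):
    for r in cams.outline_of(P,q):print(q,round(r['conf'],2),np.round(r['centre']),r['region'].sum())
E
```

```text
time: 8.45
tool_pos: [0.4041, -0.2623, 0.2245]
ee_rot: [-3.139, -0.003, 1.657]
wrist_force: [0.5, 0.0, 0.5]
width: 0.0472
cradle 0.9 [304. 227.] 8787
tube_mouth 0.59 [301. 225.] 9082
bay 0.97 [304. 228.] 9102
cab_drawer0_handle 0.6 [301. 227.] 9033
cab_drawer0 0.98 [302. 226.] 8907
carton_center 0.78 [178. 247.] 387
roller0_center 0.64 [471. 252.] 87
roller0_center 0.22 [302. 226.] 9030
cradle 0.61 [332. 261.] 6264
tube_mouth 0.68 [331. 260.] 6409
bay 0.6 [330. 257.] 6384
bay 0.3 [212. 192.] 358
cab_drawer0_handle 0.79 [330. 263.] 6161
cab_drawer0 0.87 [334. 257.] 6275
cab_drawer0 0.6 [334. 364.] 214
carton_center 0.84 [213. 193.] 393
roller0_center 0.81 [388. 446.] 311
roller0_center 0.61 [304. 418.] 290
roller0_center 0.57 [435. 420.] 302
roller0_center 0.5 [343. 386.] 240
```

View pics/d3.png

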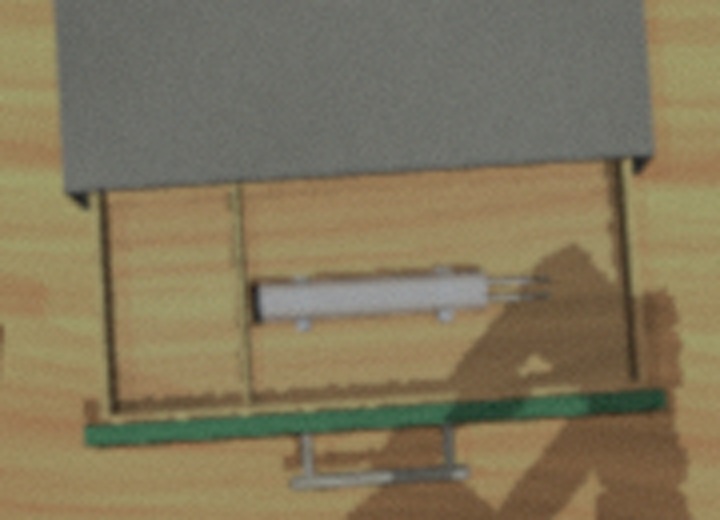

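View pics/ds3.png

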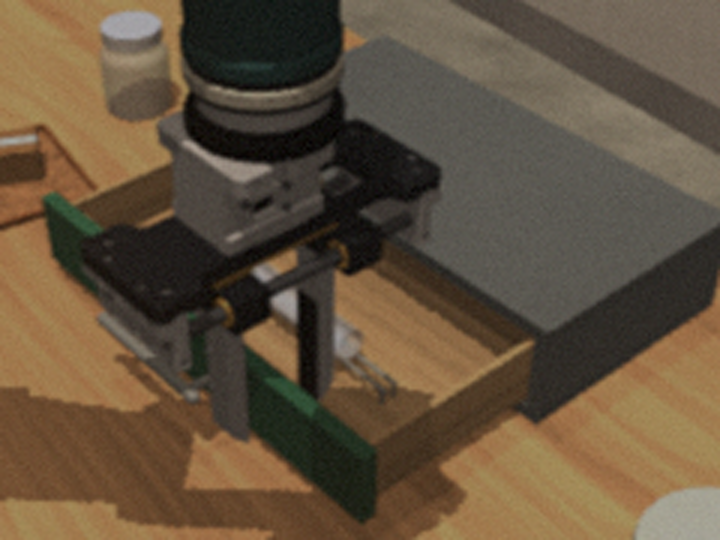

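View pics/top3.png

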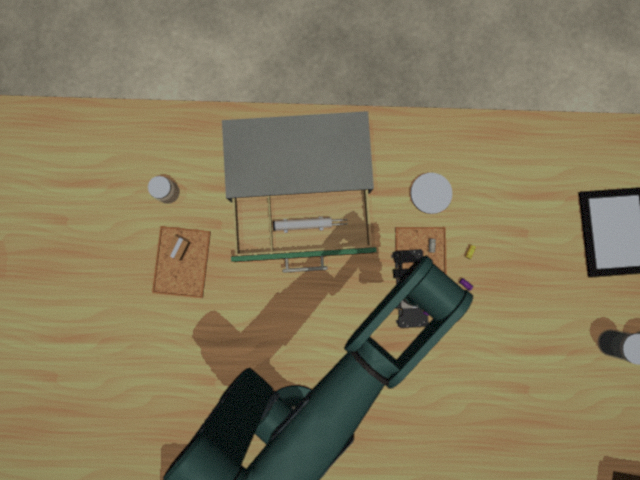

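The open drawer shows the tube running from (274,225) to its mouth at about (332,222), with the cradle bars reaching to about (347,222). The bay lies left of the divider at x≈270. The carton and rollers have not moved. Next I measure the cradle, rollers and bay.

```bash
cat >> h.py <<'E'
CY=np.radians(5.1)
def rollers(p,frame=None,z=.013):
    f=(p['frame'] if frame is None else frame)
    hsv=cv2.cvtColor(cv2.GaussianBlur(np.ascontiguousarray(f),(3,3),0),cv2.COLOR_RGB2HSV)
    box=np.zeros(f.shape[:2],bool);box[228:293,397:445]=1
    m=((hsv[:,:,1]<90)&box).astype(np.uint8)
    n,l,st,c=cv2.connectedComponentsWithStats(m)
    out=[]
    for i in range(1,n):
        if st[i,4]<30: continue
        ys,xs=np.nonzero(l==i);P=np.array([ray(p,(x,y),z)[:2] for x,y in zip(xs,ys)])
        mu=P.mean(0);w,v=np.linalg.eigh(np.cov((P-mu).T));d=v[:,1]
        print('roller',mu.round(4),'axisdeg',round(np.degrees(np.arctan2(d[1],d[0]))%180,1),'len,wid mm',(np.sqrt(12*w[::-1])*1000).round(1),'px',c[i].round(1),st[i,4])
E
python3 - <<'E'
from h import *
p=snap('top')
rollers(p,cv2.imread('pics/top0.png')[:,:,::-1])
R=np.array([[np.cos(CY),-np.sin(CY)],[np.sin(CY),np.cos(CY)]])
def cf(q,z,n):
    w=ray(p,q,z)[:2];print(n,w.round(4),'cabframe',((w)@R).round(4))
c=lambda a,b:(210+a/4,150+b/4)
cf(c(487,289),.048,'mouth');cf(c(260,302),.048,'closed end');cf(c(549,288.5),.038,'cradle end')
cf(c(379,478),.058,'handle');cf(c(240,290),.058,'divider');cf(c(108,300),.072,'wall L');cf(c(625,270),.072,'wall R')
cf(c(90,190),.094,'cab corner');cf(c(630,157),.094,'cab corner');cf(c(96,427),.081,'front top L');cf(c(660,392),.081,'front topR')
E
```

```text
roller [ 0.5262 -0.394 ] axisdeg 178.8 len,wid mm [40.3 19.7] px [431.9 245.1] 92
roller [ 0.4322 -0.3259] axisdeg 18.3 len,wid mm [41.7 19.3] px [408.7 276.1] 93
roller [ 0.4325 -0.3997] axisdeg 20.8 len,wid mm [40.9 19.2] px [433.6 276.7] 91
mouth [ 0.5826 -0.0925] cabframe [ 0.5721 -0.1439]
closed end [0.5685 0.0724] cabframe [0.5727 0.0215]
cradle end [ 0.5853 -0.1384] cabframe [ 0.5707 -0.1898]
handle [ 0.4432 -0.0178] cabframe [ 0.4399 -0.0572]
divider [0.5759 0.0864] cabframe [0.5813 0.0348]
wall L [0.5647 0.1792] cabframe [0.5784 0.1283]
wall R [ 0.5967 -0.1901] cabframe [ 0.5774 -0.2424]
cab corner [0.6404 0.1918] cabframe [0.6549 0.1341]
cab corner [ 0.6749 -0.1896] cabframe [ 0.6554 -0.2489]
front top L [0.4736 0.1829] cabframe [0.488  0.1401]
front topR [ 0.5094 -0.2156] cabframe [ 0.4882 -0.26  ]
```

The sizes agree with the ones given: rollers 40×20, tube 165 long, handle within 1 mm of where the gripper held it. I take roller B first.

```bash
python3 -m crank '[{"tx":0,"ty":0,"tz":0,"twist":9.6,"grip":0.4},{"tx":0,"ty":0,"tz":0,"twist":9.6,"grip":0.4},{"tx":0,"ty":0,"tz":0,"twist":9.6,"grip":0.4},{"tx":0,"ty":0,"tz":0,"twist":9.6,"grip":0.4},{"tx":0,"ty":0,"tz":0,"twist":9.6,"grip":0.4},{"tx":0,"ty":0,"tz":0,"twist":9.6,"grip":0.4},{"tx":0,"ty":0,"tz":0,"twist":9.6,"grip":0.4},{"tx":0,"ty":0,"tz":0,"twist":9.5,"grip":0.4},{"tx":0,"ty":0,"tz":0,"twist":0,"grip":0.4}]';python3 -c "
from h import *
plan(.4318,-.3262,.016,18.3)"
```

```text
time: 10.42
tool_pos: [0.4055, -0.2606, 0.2264]
ee_rot: [-3.141, -0.0, 0.323]
wrist_force: [-0.1, 0.1, 0.1]
width: 0.0374
t 10.43 yaw 18.5 twist 0.2 | now-axes [ 0.41  7.06 21.04] | after-twist axes [ 0.44  7.06 21.04]
```

```bash
python3 -m crank '[{"tx":0.2,"ty":3,"tz":3,"twist":0,"grip":0.4},{"tx":0.2,"ty":4.06,"tz":4,"twist":0,"grip":0.4},{"tx":0,"ty":0,"tz":4,"twist":0,"grip":0.4},{"tx":0,"ty":0,"tz":4,"twist":0,"grip":0.4},{"tx":0,"ty":0,"tz":0,"twist":0,"grip":0.4}]';python3 - <<'E'
from h import *
plan(.4318,-.3262,.016,18.3)
p=snap('side');crop(p,'s4.png',280,300,440,420,5)
E
```

```text
time: 11.05
tool_pos: [0.4293, -0.3243, 0.0725]
ee_rot: [-3.134, 0.004, 0.323]
wrist_force: [0.2, -0.2, 0.9]
width: 0.038
t 11.05 yaw 18.5 twist 0.2 | now-axes [0.18 0.26 5.65] | after-twist axes [0.18 0.26 5.65]
```

View pics/s4.png

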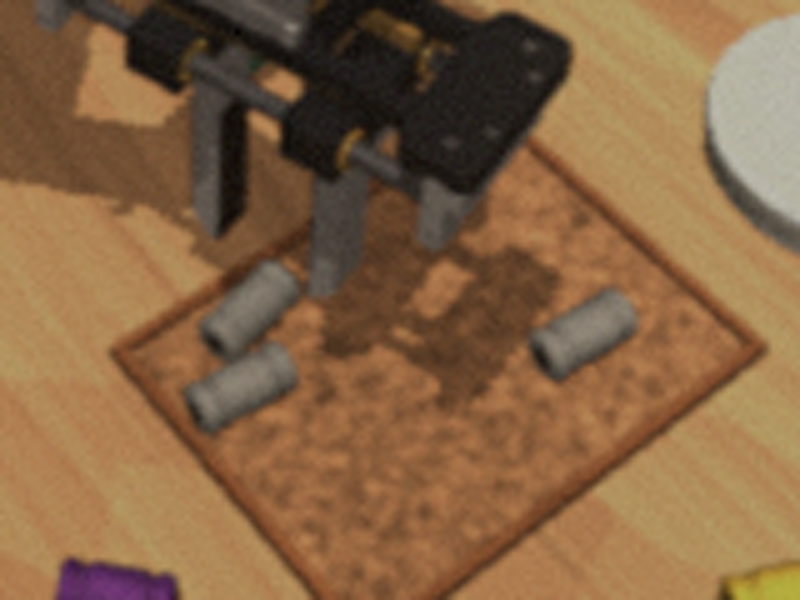

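The side view shows that a roller was knocked. Two now lie close together at (330,362) and (328,378), while roller A is still at (397,366). I back off and measure again.

```bash
python3 -m crank '[{"tx":0,"ty":0,"tz":-3,"twist":0,"grip":0.4},{"tx":0,"ty":-5,"tz":-5,"twist":0,"grip":0.4},{"tx":0,"ty":-6,"tz":-3,"twist":0,"grip":0.4},{"tx":0,"ty":-6,"tz":0,"twist":0,"grip":0.4},{"tx":0,"ty":-6,"tz":0,"twist":0,"grip":0.4},{"tx":0,"ty":-4,"tz":0,"twist":0,"grip":0.4},{"tx":0,"ty":0,"tz":0,"twist":0,"grip":0.4}]';python3 - <<'E'
from h import *
p=snap('top');rollers(p);crop(p,'t5.png',385,215,485,325,5)
s=snap('side');crop(s,'s5.png',280,300,440,420,5)
for q in((330,362),(328.4,377.6),(397,366.4)):print(ray(s,q,.013))
E
```

```text
time: 11.98
tool_pos: [0.3501, -0.0781, 0.1818]
ee_rot: [3.137, -0.006, 0.326]
wrist_force: [0.7, -0.9, 0.4]
width: 0.0375
roller [ 0.5261 -0.3939] axisdeg 177.7 len,wid mm [39.8 19.5] px [431.9 245.1] 90
roller [ 0.4184 -0.3247] axisdeg 38.7 len,wid mm [66.2 29.5] px [408.3 280.8] 195
[ 0.4272304  -0.31305627  0.013     ]
[ 0.40449583 -0.33861972  0.013     ]
[ 0.52423388 -0.39432905  0.013     ]
```

View pics/t5.png

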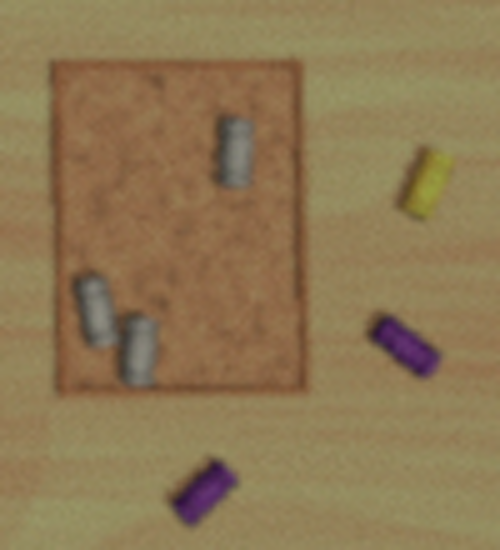

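View pics/s5.png

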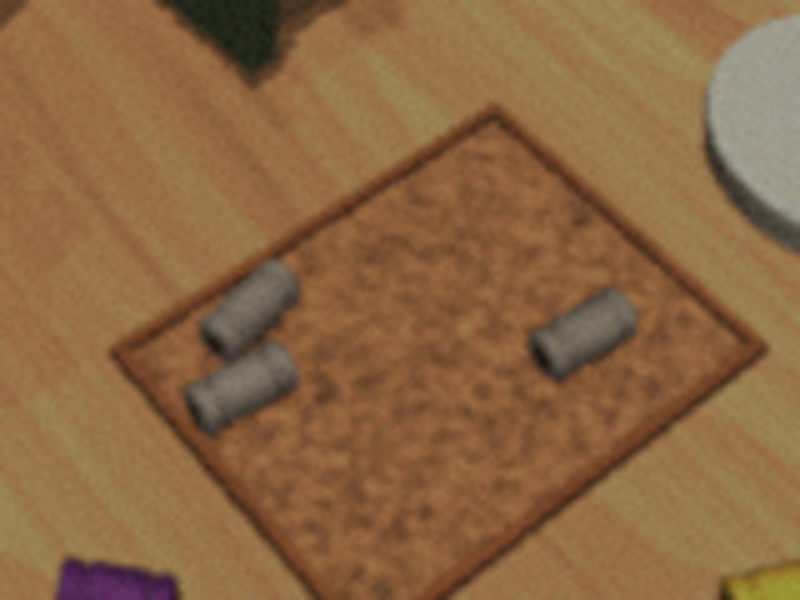

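The knocked roller (C) now rests at top-crop (139,350), right beside roller B at (95,310). Roller A is untouched at world (0.526,-0.394), so I take A first, gripping it a little behind its middle.

```bash
python3 -m crank '[{"tx":0,"ty":6,"tz":0,"twist":10.2,"grip":0.4},{"tx":0,"ty":6,"tz":0,"twist":10.2,"grip":0.4},{"tx":4,"ty":6,"tz":0,"twist":0,"grip":0.4},{"tx":4,"ty":6,"tz":0,"twist":0,"grip":0.4},{"tx":4,"ty":4,"tz":2,"twist":0,"grip":0.4},{"tx":3,"ty":2,"tz":2,"twist":0,"grip":0.4},{"tx":0,"ty":0,"tz":0,"twist":0,"grip":0.4}]';python3 -c "
from h import *
plan(.5178,-.394,.0165,-1.8)"
```

```text
time: 12.95
tool_pos: [0.5102, -0.367, 0.1343]
ee_rot: [-3.138, 0.005, -0.038]
wrist_force: [0.6, -0.1, -0.7]
width: 0.0375
t 12.95 yaw -2.2 twist -0.4 | now-axes [ 0.86  2.67 11.78] | after-twist axes [ 0.85  2.67 11.78]
```

```bash
python3 -m crank '[{"tx":0.8,"ty":2.6,"tz":3,"twist":0,"grip":0.4},{"tx":0,"ty":0,"tz":3,"twist":0,"grip":0.4},{"tx":0,"ty":0,"tz":1.5,"twist":0,"grip":0.4},{"tx":0,"ty":0,"tz":0,"twist":0,"grip":0.4}]';python3 - <<'E'
from h import *
plan(.5178,-.394,.0165,-1.8)
p=snap('side');crop(p,'s6.png',300,290,460,410,5)
E
```

```text
time: 13.45
tool_pos: [0.5167, -0.3906, 0.0631]
ee_rot: [-3.14, 0.001, -0.036]
wrist_force: [0.2, -0.1, 0.4]
width: 0.0374
t 13.45 yaw -2.0 twist -0.2 | now-axes [0.12 0.33 4.66] | after-twist axes [0.12 0.33 4.66]
```

View pics/s6.png

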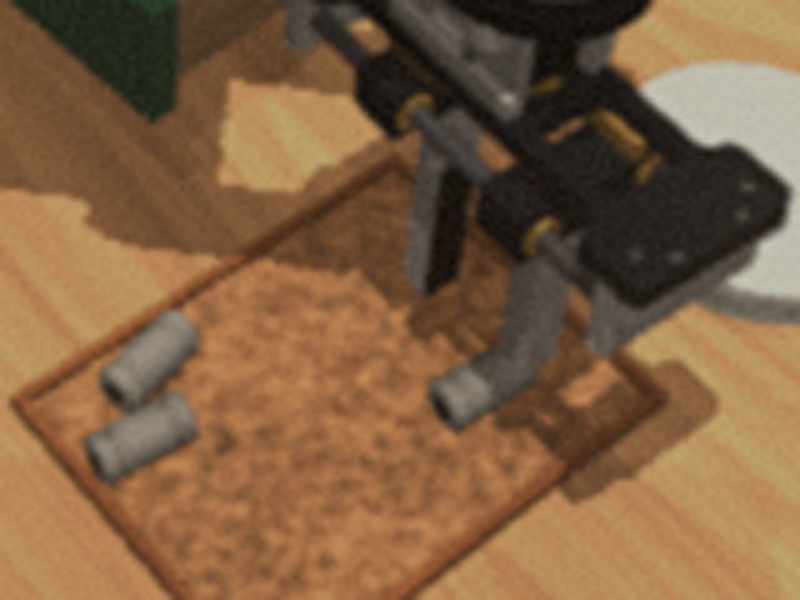

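Roller A sits between the fingers. Descending and gripping.

```bash
python3 -m crank '[{"tx":0.1,"ty":0.3,"tz":2,"twist":0,"grip":0.4},{"tx":0,"ty":0,"tz":1.6,"twist":0,"grip":0.4},{"tx":0,"ty":0,"tz":1,"twist":0,"grip":0.4},{"tx":0,"ty":0,"tz":0,"twist":0,"grip":0.4},{"tx":0,"ty":0,"tz":0,"twist":0,"grip":0},{"tx":0,"ty":0,"tz":0,"twist":0,"grip":0},{"tx":0,"ty":0,"tz":0,"twist":0,"grip":0}]'
```

```text
time: 14.38
tool_pos: [0.5188, -0.3941, 0.0182]
ee_rot: [3.141, -0.001, -0.035]
wrist_force: [-0.6, 0.3, -0.1]
width: 0.0192
```

```bash
python3 -m crank '[{"tx":0,"ty":0,"tz":-2,"twist":0,"grip":0},{"tx":0,"ty":0,"tz":-4,"twist":0,"grip":0},{"tx":0,"ty":0,"tz":-5,"twist":-9.7,"grip":0},{"tx":0,"ty":0,"tz":-1,"twist":-9.7,"grip":0},{"tx":0,"ty":0,"tz":0,"twist":-9.7,"grip":0},{"tx":0,"ty":0,"tz":0,"twist":-9.7,"grip":0},{"tx":0,"ty":0,"tz":0,"twist":-9.7,"grip":0},{"tx":0,"ty":0,"tz":0,"twist":-9.7,"grip":0},{"tx":0,"ty":0,"tz":0,"twist":-9.7,"grip":0},{"tx":0,"ty":0,"tz":0,"twist":-9.7,"grip":0},{"tx":0,"ty":0,"tz":0,"twist":-9.7,"grip":0},{"tx":0,"ty":0,"tz":0,"twist":-9.7,"grip":0}]';python3 - <<'E'
from h import *
R=np.array([[np.cos(CY),-np.sin(CY)],[np.sin(CY),np.cos(CY)]])
w=R@[.5715,-.168-.0075];print(w)
plan(w[0],w[1],.053,95.1)
E
```

```text
time: 15.88
tool_pos: [0.5186, -0.3941, 0.1392]
ee_rot: [3.14, 0.001, 1.663]
wrist_force: [0.5, -0.5, 0.1]
width: 0.0194
[ 0.58483842 -0.12400212]
t 15.88 yaw 95.3 twist 0.2 | now-axes [26.28  9.08  8.62] | after-twist axes [26.31  8.99  8.62]
```

```bash
python3 -m crank '[{"tx":3,"ty":1,"tz":0,"twist":0.2,"grip":0},{"tx":5,"ty":2,"tz":0,"twist":0,"grip":0},{"tx":5,"ty":2,"tz":0,"twist":0,"grip":0},{"tx":5,"ty":2,"tz":0,"twist":0,"grip":0},{"tx":5,"ty":1.5,"tz":0,"twist":0,"grip":0},{"tx":3,"ty":0.5,"tz":0,"twist":0,"grip":0},{"tx":0.3,"ty":0,"tz":3,"twist":0,"grip":0},{"tx":0,"ty":0,"tz":2,"twist":0,"grip":0},{"tx":0,"ty":0,"tz":0,"twist":0,"grip":0},{"tx":0,"ty":0,"tz":0,"twist":0,"grip":0}]';python3 - <<'E'
from h import *
plan(.58484,-.124,.053,95.1)
p=snap('side');crop(p,'s7.png',290,190,450,310,5)
p=snap('top');crop(p,'t7.png',290,180,390,260,6)
E
```

```text
time: 17.12
tool_pos: [0.587, -0.1247, 0.0894]
ee_rot: [3.139, 0.001, 1.654]
wrist_force: [0.5, -0.1, 0.8]
width: 0.0191
t 17.12 yaw 94.8 twist -0.3 | now-axes [ 0.09 -0.21  3.64] | after-twist axes [ 0.09 -0.2   3.64]
```

View pics/s7.png

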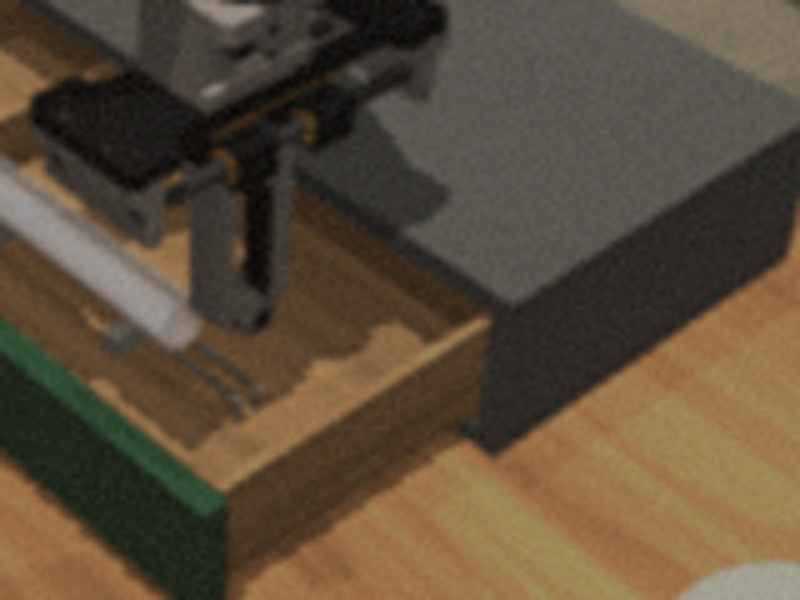

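View pics/t7.png

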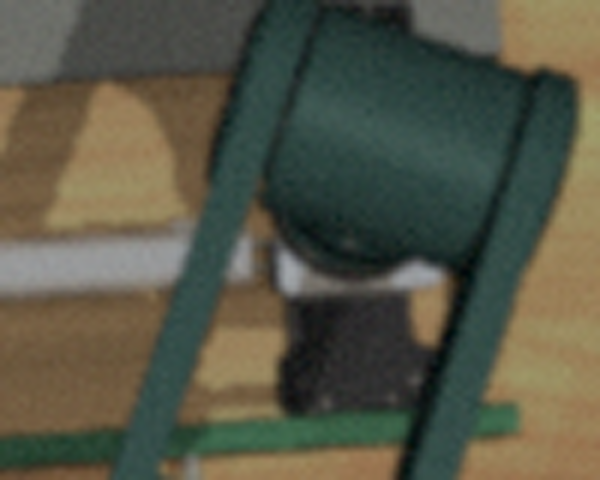

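The roller hangs behind and above the cradle, as expected. I cross-check the cradle position with the side camera.

Run:
```python
from h import *
p=snap('side')
R=np.array([[np.cos(CY),-np.sin(CY)],[np.sin(CY),np.cos(CY)]])
for x in(.568,.5715,.575):
  pts={'end':(x,-.192,.036),'mouth':(x,-.144,.048),'endL':(x-.006,-.192,.036),'endR':(x+.006,-.192,.036)}
  print(x,{k:((proj(p,np.r_[R@v[:2],v[2]])-[290,190])*5).round(0) for k,v in pts.items()})
im=cv2.resize(p['frame'][220:280,310:360,::-1],None,fx=10,fy=10,interpolation=cv2.INTER_CUBIC);cv2.imwrite('pics/s7b.png',im)
```

```text
0.568 {'end': array([248., 402.]), 'mouth': array([179., 330.]), 'endL': array([239., 408.]), 'endR': array([258., 396.])}
0.5715 {'end': array([254., 398.]), 'mouth': array([185., 326.]), 'endL': array([244., 404.]), 'endR': array([264., 393.])}
0.575 {'end': array([260., 395.]), 'mouth': array([190., 323.]), 'endL': array([250., 401.]), 'endR': array([269., 389.])}
```

View pics/s7b.png

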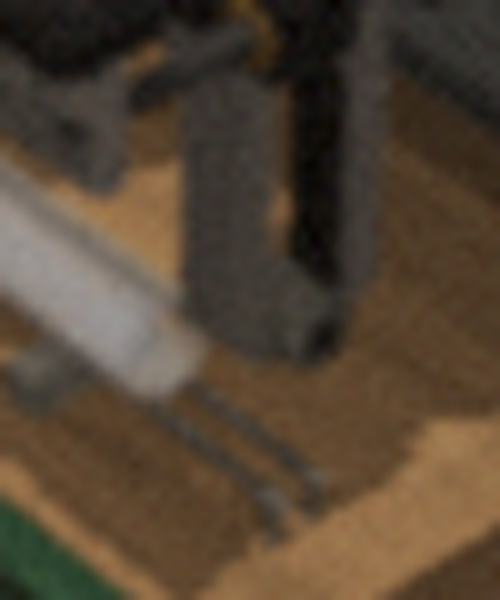

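Run:
```python
from h import *
R=np.array([[np.cos(CY),-np.sin(CY)],[np.sin(CY),np.cos(CY)]])
w=R@[.570,-.1755];print(w)
plan(w[0],w[1],.053,95.1)
```

```text
[ 0.58334436 -0.12413546]
t 17.27 yaw 94.8 twist -0.3 | now-axes [ 0.1  -0.36  3.63] | after-twist axes [ 0.1  -0.36  3.63]
```

```bash
python3 -m crank '[{"tx":0.05,"ty":-0.36,"tz":0,"twist":-0.3,"grip":0},{"tx":0,"ty":0,"tz":1.2,"twist":0,"grip":0},{"tx":0,"ty":0,"tz":1.2,"twist":0,"grip":0},{"tx":0,"ty":0,"tz":0.6,"twist":0,"grip":0},{"tx":0,"ty":0,"tz":0,"twist":0,"grip":0},{"tx":0,"ty":0,"tz":0,"twist":0,"grip":0}]';python3 - <<'E'
from h import *
plan(.58334,-.12414,.053,95.1)
p=snap('side');cv2.imwrite('pics/s8.png',cv2.resize(p['frame'][210:290,300:380,::-1],None,fx=7,fy=7,interpolation=cv2.INTER_CUBIC))
E
```

```text
time: 18.02
tool_pos: [0.5828, -0.1242, 0.0577]
ee_rot: [3.141, 0.0, 1.659]
wrist_force: [0.8, 0.1, -0.5]
width: 0.0192
t 18.02 yaw 95.1 twist -0.0 | now-axes [-0.    0.06  0.47] | after-twist axes [-0.    0.06  0.47]
```

View pics/s8.png

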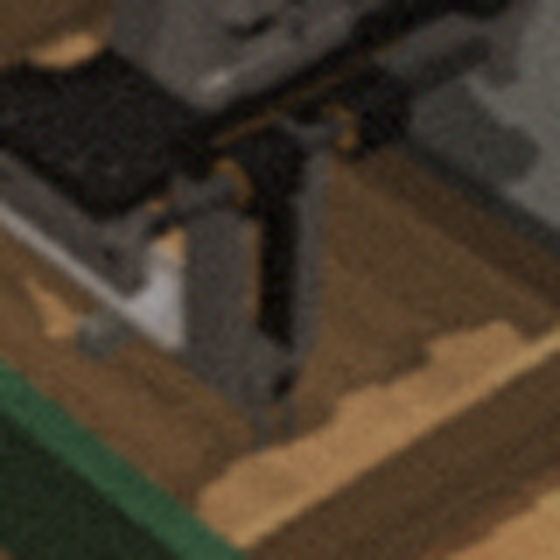

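The roller is held over the bars. I lower it gently until it touches.

```bash
python3 -m crank '[{"tx":0,"ty":0,"tz":0.4,"twist":0,"grip":0},{"tx":0,"ty":0,"tz":0,"twist":0,"grip":0}]';python3 -m crank '[{"tx":0,"ty":0,"tz":0.2,"twist":0,"grip":0},{"tx":0,"ty":0,"tz":0,"twist":0,"grip":0}]';python3 -m crank '[{"tx":0,"ty":0,"tz":0.2,"twist":0,"grip":0},{"tx":0,"ty":0,"tz":0,"twist":0,"grip":0}]'
```

```text
time: 18.32
tool_pos: [0.5823, -0.124, 0.0533]
ee_rot: [-3.141, -0.0, 1.659]
wrist_force: [-1.2, 0.2, 0.3]
width: 0.0194
time: 18.58
tool_pos: [0.583, -0.1242, 0.0526]
ee_rot: [3.14, 0.0, 1.659]
wrist_force: [-0.7, 0.0, 3.4]
width: 0.0188
time: 18.82
tool_pos: [0.5844, -0.1241, 0.0525]
ee_rot: [3.137, 0.001, 1.66]
wrist_force: [-2.1, 1.1, 8.1]
width: 0.0194
```

Contact is at the expected height, roller centre about 0.0476. Releasing.

```bash
python3 -m crank '[{"tx":0,"ty":0,"tz":-0.2,"twist":0,"grip":0},{"tx":0,"ty":0,"tz":0,"twist":0,"grip":0.35},{"tx":0,"ty":0,"tz":0,"twist":0,"grip":0.35},{"tx":0,"ty":0,"tz":-1,"twist":0,"grip":0.35},{"tx":0,"ty":0,"tz":-3,"twist":0,"grip":0.35},{"tx":-2,"ty":0,"tz":-1,"twist":0,"grip":0.35},{"tx":-3,"ty":0,"tz":0,"twist":0,"grip":0},{"tx":0,"ty":0,"tz":0,"twist":0,"grip":0},{"tx":0,"ty":0,"tz":0,"twist":0,"grip":0}]';python3 - <<'E'
from h import *
R=np.array([[np.cos(CY),-np.sin(CY)],[np.sin(CY),np.cos(CY)]])
w=R@[.571,-.203];print(w)
plan(w[0],w[1],.0535,95.1)
p=snap('side');cv2.imwrite('pics/s9.png',cv2.resize(p['frame'][210:290,290:380,::-1],None,fx=7,fy=7,interpolation=cv2.INTER_CUBIC))
E
```

```text
time: 19.95
tool_pos: [0.5866, -0.1742, 0.101]
ee_rot: [-3.141, -0.001, 1.659]
wrist_force: [-0.3, -0.0, -0.8]
width: 0.0066
[ 0.58678499 -0.15143769]
t 19.95 yaw 95.0 twist -0.1 | now-axes [2.27 0.22 4.75] | after-twist axes [2.27 0.22 4.75]
```

View pics/s9.png

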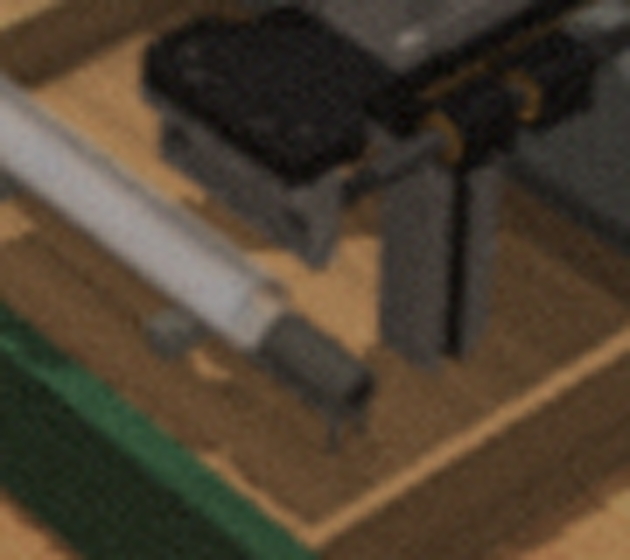

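The roller lies neatly on the cradle bars, its front at the mouth. I descend behind it and push.

```bash
python3 -m crank '[{"tx":1.9,"ty":0.2,"tz":0,"twist":0,"grip":0},{"tx":0,"ty":0,"tz":2.5,"twist":0,"grip":0},{"tx":0,"ty":0,"tz":2.2,"twist":0,"grip":0},{"tx":0,"ty":0,"tz":0,"twist":0,"grip":0},{"tx":0,"ty":0,"tz":0,"twist":0,"grip":0}]';python3 - <<'E'
from h import *
plan(.58678,-.15144,.0535,95.1)
p=snap('side');cv2.imwrite('pics/s10.png',cv2.resize(p['frame'][210:290,290:380,::-1],None,fx=7,fy=7,interpolation=cv2.INTER_CUBIC))
E
```

```text
time: 20.62
tool_pos: [0.5878, -0.1539, 0.0555]
ee_rot: [3.14, 0.0, 1.661]
wrist_force: [-0.2, -0.5, 0.3]
width: 0.0005
t 20.62 yaw 95.1 twist 0.0 | now-axes [ 0.26 -0.08  0.2 ] | after-twist axes [ 0.26 -0.08  0.2 ]
```

View pics/s10.png

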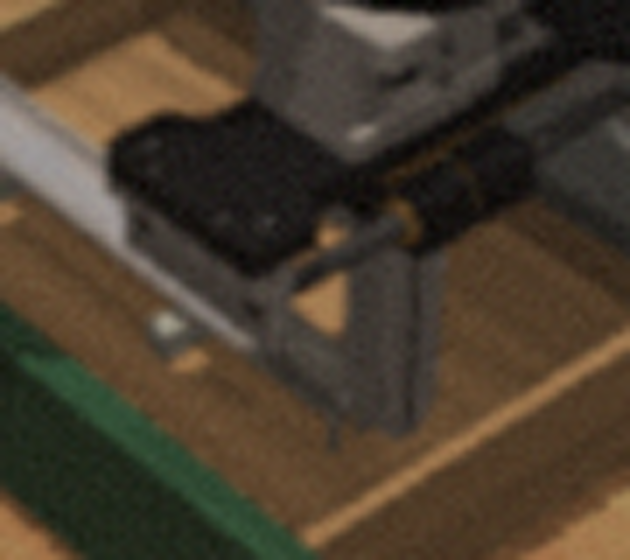

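```bash
python3 -m crank '[{"tx":0.5,"ty":-0.05,"tz":0.15,"twist":0,"grip":0},{"tx":0.6,"ty":0,"tz":0,"twist":0,"grip":0},{"tx":0.7,"ty":0,"tz":0,"twist":0,"grip":0},{"tx":0.7,"ty":0,"tz":0,"twist":0,"grip":0},{"tx":0,"ty":0,"tz":0,"twist":0,"grip":0}]';python3 -m crank '[{"tx":0.7,"ty":0,"tz":0,"twist":0,"grip":0},{"tx":0.7,"ty":0,"tz":0,"twist":0,"grip":0},{"tx":0.6,"ty":0,"tz":0,"twist":0,"grip":0},{"tx":0.5,"ty":0,"tz":0,"twist":0,"grip":0},{"tx":0,"ty":0,"tz":0,"twist":0,"grip":0}]'
python3 - <<'E'
from h import *
p=snap('side');cv2.imwrite('pics/s11.png',cv2.resize(p['frame'][210:290,290:380,::-1],None,fx=7,fy=7,interpolation=cv2.INTER_CUBIC))
E
```

```text
time: 21.3
tool_pos: [0.5843, -0.1289, 0.053]
ee_rot: [-3.141, -0.001, 1.66]
wrist_force: [-0.3, 0.3, -0.2]
width: 0.0008
time: 21.92
tool_pos: [0.5822, -0.1043, 0.0529]
ee_rot: [-3.141, -0.001, 1.66]
wrist_force: [0.3, 0.1, 0.1]
width: 0.0004
```

View pics/s11.png

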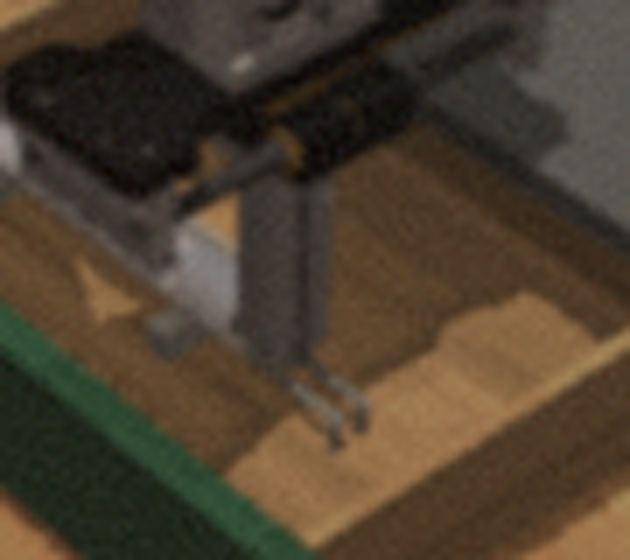

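The first roller is in to about 4 mm from flush. I rise and look at the other two rollers.

```bash
python3 -m crank '[{"tx":-0.3,"ty":0,"tz":0,"twist":0,"grip":0},{"tx":-1,"ty":0,"tz":-3,"twist":0,"grip":0},{"tx":0,"ty":0,"tz":-5,"twist":0,"grip":0.35},{"tx":-2,"ty":-1,"tz":-4,"twist":0,"grip":0.35},{"tx":0,"ty":0,"tz":0,"twist":0,"grip":0.35}]'
cat >> h.py <<'E'
def fit2(p,c0,n=2,z=.013):
    """fit n 40x20 rectangles (x,y,deg) to grey mask in the tray; c0 list of starts"""
    f=p['frame'];hsv=cv2.cvtColor(cv2.GaussianBlur(np.ascontiguousarray(f),(3,3),0),cv2.COLOR_RGB2HSV)
    v0,v1,u0,u1=262,300,393,450
    m=(hsv[v0:v1,u0:u1,1]<90).astype(float)
    U,V=np.meshgrid(np.arange(u0,u1),np.arange(v0,v1))
    P=np.array([ray(p,(u,v),z)[:2] for u,v in zip(U.ravel(),V.ravel())]).reshape(V.shape+(2,))
    sg=lambda t:1/(1+np.exp(-np.clip(t/.0012,-30,30)))
    def mod(v):
        s=np.zeros(V.shape)
        for i in range(n):
            x,y,a=v[3*i:3*i+3]*[1,1,.1];d=P-[x,y];l=d@[np.cos(a),np.sin(a)];w=d@[-np.sin(a),np.cos(a)]
            s=np.maximum(s,sg(.02-abs(l))*sg(.01-abs(w)))
        return (s-m).ravel()
    v0_=np.ravel([[x,y,np.radians(a)*10] for x,y,a in c0])
    from scipy.optimize import minimize
    r=minimize(lambda v:(mod(v)**2).sum(),v0_,method='Nelder-Mead',options=dict(maxiter=6000,xatol=1e-5,fatol=1e-4,initial_simplex=np.vstack([v0_]+[v0_+d for d in np.diag([.004,.004,1.]*n)])))
    for i in range(n):print('fit',r.x[3*i:3*i+2].round(4),'deg',round(np.degrees(r.x[3*i+2]/10),1),'cost',round(r.fun,1),'of',m.sum())
E
python3 - <<'E'
from h import *
p=snap('top');crop(p,'t12.png',385,215,485,325,5)
b=ray(p,(404,277),.013);c=ray(p,(412.8,285),.013);print(b,c)
fit2(p,[(b[0],b[1],15),(c[0],c[1],0)])
E
```

```text
time: 22.6
tool_pos: [0.5772, -0.1408, 0.1779]
ee_rot: [3.133, 0.004, 1.657]
wrist_force: [0.1, -0.2, -0.7]
width: 0.0273
[ 0.42924325 -0.31195203  0.013     ] [ 0.40636326 -0.33833763  0.013     ]
fit [ 0.4292 -0.3127] deg 17.8 cost 16.0 of 196.0
fit [ 0.4074 -0.3372] deg -5.4 cost 16.0 of 196.0
```

View pics/t12.png

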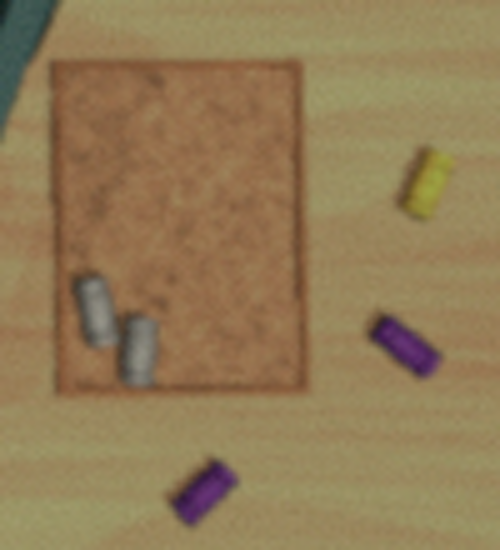

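Two rollers remain: B at (0.4292,-0.3127), 18°, and C at (0.4074,-0.3372), -5°, nearly touching. I grip C at its near end, away from B.

```bash
python3 -m crank '[{"tx":-5,"ty":-5,"tz":0,"twist":0,"grip":0.34},{"tx":-6,"ty":-6,"tz":0,"twist":10,"grip":0.34},{"tx":-5,"ty":-6,"tz":0,"twist":10,"grip":0.34},{"tx":0,"ty":0,"tz":0,"twist":10.1,"grip":0.34},{"tx":0,"ty":0,"tz":0,"twist":10.1,"grip":0.34},{"tx":0,"ty":0,"tz":0,"twist":10,"grip":0.34},{"tx":0,"ty":0,"tz":0,"twist":10,"grip":0.34},{"tx":0,"ty":0,"tz":0,"twist":10,"grip":0.34},{"tx":0,"ty":0,"tz":0,"twist":10,"grip":0.34},{"tx":0,"ty":0,"tz":0,"twist":10,"grip":0.34},{"tx":0,"ty":0,"tz":0,"twist":10,"grip":0.34},{"tx":0,"ty":0,"tz":0,"twist":0,"grip":0.34}]';python3 -c "
from h import *
plan(.3955,-.3361,.020,-5.4)"
```

```text
time: 24.15
tool_pos: [0.4431, -0.2694, 0.1706]
ee_rot: [-3.139, 0.003, -0.087]
wrist_force: [-0.3, 0.7, -0.4]
width: 0.0322
t 24.15 yaw -5.0 twist 0.4 | now-axes [-4.17  7.06 15.06] | after-twist axes [-4.12  7.09 15.06]
```

```bash
python3 -m crank '[{"tx":-2,"ty":3.5,"tz":0,"twist":0.4,"grip":0.34},{"tx":-2.1,"ty":3.6,"tz":0,"twist":0,"grip":0.34},{"tx":0,"ty":0,"tz":5,"twist":0,"grip":0.34},{"tx":0,"ty":0,"tz":5,"twist":0,"grip":0.34},{"tx":0,"ty":0,"tz":0,"twist":0,"grip":0.34},{"tx":0,"ty":0,"tz":0,"twist":0,"grip":0.34}]';python3 - <<'E'
from h import *
plan(.3955,-.3361,.020,-5.4)
p=snap('side');crop(p,'s13.png',280,300,440,420,5)
E
```

```text
time: 24.9
tool_pos: [0.3971, -0.3377, 0.0742]
ee_rot: [3.141, -0.001, -0.095]
wrist_force: [0.7, -0.3, 0.2]
width: 0.032
t 24.9 yaw -5.4 twist -0.0 | now-axes [-0.17 -0.14  5.42] | after-twist axes [-0.17 -0.14  5.42]
```

View pics/s13.png

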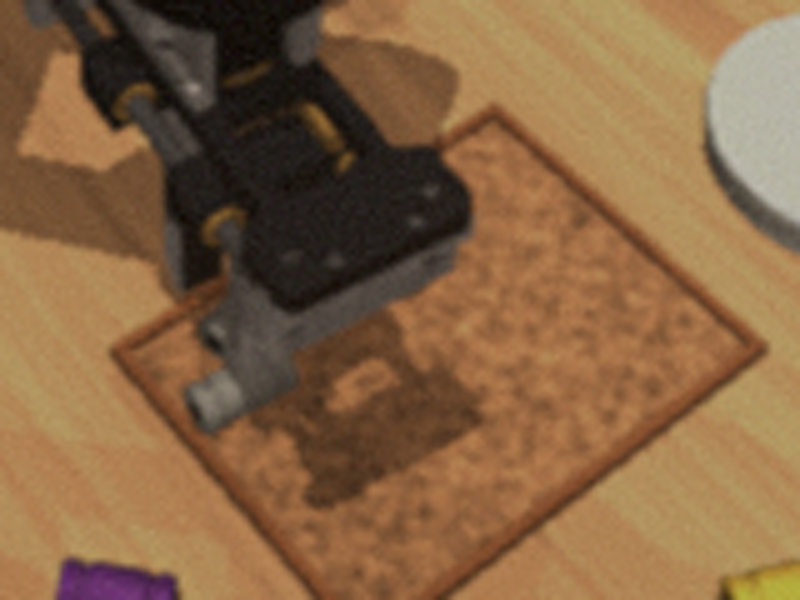

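```bash
python3 -m crank '[{"tx":-0.15,"ty":-0.12,"tz":2,"twist":0,"grip":0.34},{"tx":0,"ty":0,"tz":1.8,"twist":0,"grip":0.34},{"tx":0,"ty":0,"tz":1.5,"twist":0,"grip":0.34},{"tx":0,"ty":0,"tz":0,"twist":0,"grip":0.34},{"tx":0,"ty":0,"tz":0,"twist":0,"grip":0.34}]';python3 - <<'E'
from h import *
plan(.3955,-.3361,.020,-5.4)
p=snap('side');crop(p,'s14.png',280,300,440,420,5)
E
```

```text
time: 25.58
tool_pos: [0.3953, -0.3362, 0.0204]
ee_rot: [3.141, -0.001, -0.096]
wrist_force: [-0.1, -0.4, -0.2]
width: 0.0319
t 25.57 yaw -5.5 twist -0.1 | now-axes [ 0.01 -0.01  0.04] | after-twist axes [ 0.01 -0.01  0.04]
```

View pics/s14.png

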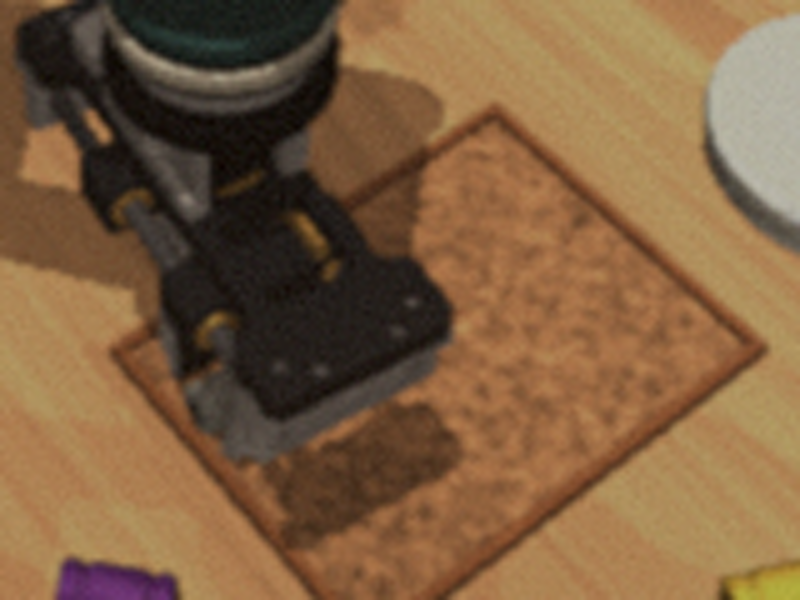

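No contact force and the fingers straddle the roller. I grip it and lift.

```bash
python3 -m crank '[{"tx":0,"ty":0,"tz":0,"twist":0,"grip":0},{"tx":0,"ty":0,"tz":0,"twist":0,"grip":0},{"tx":0,"ty":0,"tz":0,"twist":0,"grip":0},{"tx":0,"ty":0,"tz":-1.5,"twist":0,"grip":0},{"tx":0,"ty":0,"tz":-3,"twist":0,"grip":0},{"tx":0,"ty":0,"tz":-4,"twist":0,"grip":0},{"tx":0,"ty":0,"tz":-4,"twist":0,"grip":0},{"tx":0,"ty":0,"tz":0,"twist":0,"grip":0}]';python3 - <<'E'
from h import *
p=snap('side');crop(p,'s15.png',280,270,440,420,5)
E
```

```text
time: 26.62
tool_pos: [0.3968, -0.3378, 0.15]
ee_rot: [3.135, -0.007, -0.096]
wrist_force: [0.3, 0.0, -1.3]
width: 0.0192
```

View pics/s15.png

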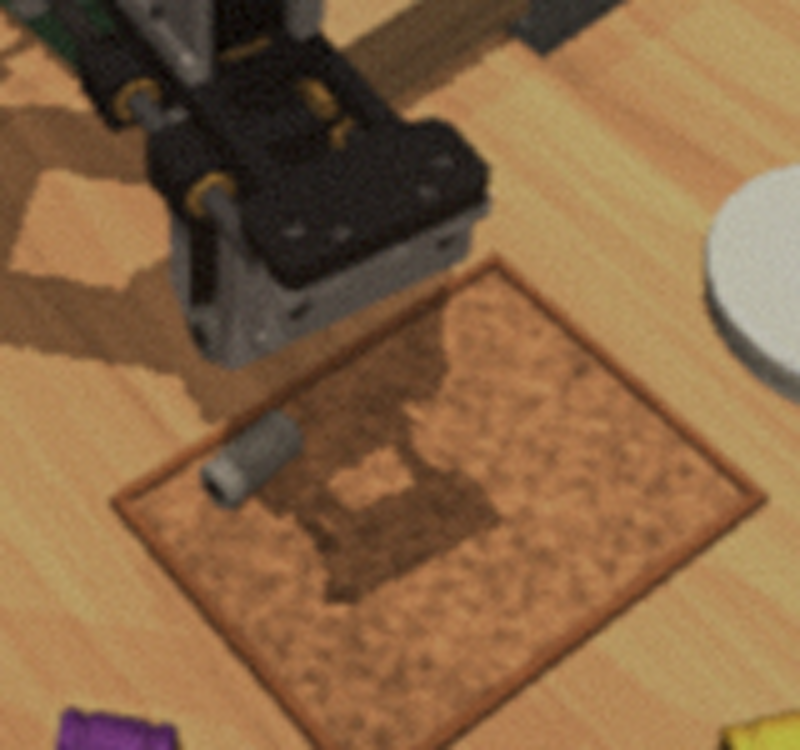

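Roller C is held at its rear end and B is undisturbed. I turn and carry C to the cradle.

```bash
python3 -m crank '[{"tx":0,"ty":0,"tz":0,"twist":-10,"grip":0},{"tx":0,"ty":0,"tz":0,"twist":-10.1,"grip":0},{"tx":0,"ty":0,"tz":0,"twist":-10,"grip":0},{"tx":0,"ty":0,"tz":0,"twist":-10.1,"grip":0},{"tx":0,"ty":0,"tz":0,"twist":-10.1,"grip":0},{"tx":0,"ty":0,"tz":0,"twist":-10.1,"grip":0},{"tx":0,"ty":0,"tz":0,"twist":-10.1,"grip":0},{"tx":0,"ty":0,"tz":0,"twist":-10,"grip":0},{"tx":0,"ty":0,"tz":0,"twist":-10,"grip":0},{"tx":0,"ty":0,"tz":0,"twist":-10,"grip":0}]';python3 - <<'E'
from h import *
R=np.array([[np.cos(CY),-np.sin(CY)],[np.sin(CY),np.cos(CY)]])
w=R@[.571,-.182];print(w)
plan(w[0],w[1],.0575,95.1)
E
```

```text
time: 27.92
tool_pos: [0.394, -0.3349, 0.1425]
ee_rot: [-3.139, -0.004, 1.663]
wrist_force: [1.0, 0.1, -0.0]
width: 0.0191
[ 0.58491821 -0.13052083]
t 27.93 yaw 95.3 twist 0.2 | now-axes [18.58 20.9   8.5 ] | after-twist axes [18.66 20.83  8.5 ]
```

```bash
python3 -m crank '[{"tx":3,"ty":3,"tz":0,"twist":0.2,"grip":0},{"tx":4,"ty":5,"tz":0,"twist":0,"grip":0},{"tx":4,"ty":5,"tz":0,"twist":0,"grip":0},{"tx":4,"ty":4,"tz":0,"twist":0,"grip":0},{"tx":2.6,"ty":2.8,"tz":0,"twist":0,"grip":0},{"tx":1,"ty":1,"tz":2,"twist":0,"grip":0},{"tx":0,"ty":0,"tz":2,"twist":0,"grip":0},{"tx":0,"ty":0,"tz":0,"twist":0,"grip":0},{"tx":0,"ty":0,"tz":0,"twist":0,"grip":0}]';python3 - <<'E'
from h import *
plan(.5849,-.1305,.0575,95.1)
E
```

```text
time: 29.05
tool_pos: [0.5836, -0.136, 0.1043]
ee_rot: [-3.14, -0.0, 1.653]
wrist_force: [-0.3, -0.5, -0.9]
width: 0.0192
t 29.05 yaw 94.7 twist -0.4 | now-axes [0.54 0.17 4.68] | after-twist axes [0.54 0.18 4.68]
```

```bash
python3 -m crank '[{"tx":0.54,"ty":0.17,"tz":1,"twist":-0.4,"grip":0},{"tx":0,"ty":0,"tz":2,"twist":0,"grip":0},{"tx":0,"ty":0,"tz":1.3,"twist":0,"grip":0},{"tx":0,"ty":0,"tz":0.2,"twist":0,"grip":0},{"tx":0,"ty":0,"tz":0,"twist":0,"grip":0},{"tx":0,"ty":0,"tz":0,"twist":0,"grip":0}]';python3 - <<'E'
from h import *
plan(.5849,-.1305,.0575,95.1)
p=snap('side');cv2.imwrite('pics/s16.png',cv2.resize(p['frame'][210:290,290:380,::-1],None,fx=7,fy=7,interpolation=cv2.INTER_CUBIC))
E
```

```text
time: 29.8
tool_pos: [0.5863, -0.13, 0.061]
ee_rot: [3.14, 0.001, 1.661]
wrist_force: [0.2, -0.0, -1.1]
width: 0.0189
t 29.8 yaw 95.2 twist 0.1 | now-axes [-0.04 -0.15  0.35] | after-twist axes [-0.04 -0.15  0.35]
```

View pics/s16.png

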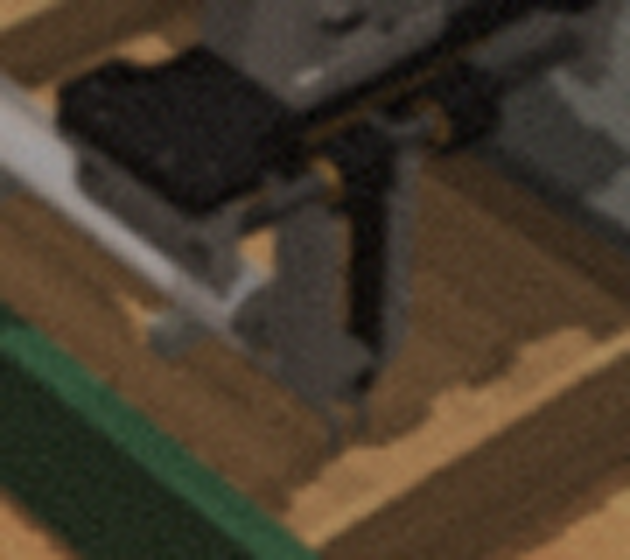

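Aligned over the cradle. Lowering to contact in small steps.

```bash
python3 -m crank '[{"tx":0,"ty":-0.1,"tz":0.4,"twist":0,"grip":0},{"tx":0,"ty":0,"tz":0,"twist":0,"grip":0}]';python3 -m crank '[{"tx":0,"ty":0,"tz":0.2,"twist":0,"grip":0},{"tx":0,"ty":0,"tz":0,"twist":0,"grip":0}]';python3 -m crank '[{"tx":0,"ty":0,"tz":0.2,"twist":0,"grip":0},{"tx":0,"ty":0,"tz":0,"twist":0,"grip":0}]'
```

```text
time: 30.1
tool_pos: [0.5844, -0.1298, 0.0557]
ee_rot: [-3.141, -0.0, 1.661]
wrist_force: [-0.7, -0.3, -0.9]
width: 0.0192
time: 30.35
tool_pos: [0.5851, -0.1299, 0.0548]
ee_rot: [3.14, 0.0, 1.661]
wrist_force: [-0.2, 1.2, 2.0]
width: 0.0188
time: 30.6
tool_pos: [0.5863, -0.1299, 0.0546]
ee_rot: [3.137, 0.001, 1.661]
wrist_force: [-0.7, 1.2, 8.1]
width: 0.0191
```

```bash
python3 -m crank '[{"tx":0,"ty":0,"tz":-0.2,"twist":0,"grip":0},{"tx":0,"ty":0,"tz":0,"twist":0,"grip":0.35},{"tx":0,"ty":0,"tz":0,"twist":0,"grip":0.35},{"tx":0,"ty":0,"tz":-1,"twist":0,"grip":0.35},{"tx":0,"ty":0,"tz":-3,"twist":0,"grip":0.35},{"tx":-1,"ty":0,"tz":-1,"twist":0,"grip":0.35},{"tx":-1.4,"ty":0,"tz":0,"twist":0,"grip":0},{"tx":0,"ty":0,"tz":0,"twist":0,"grip":0},{"tx":0,"ty":0,"tz":0,"twist":0,"grip":0}]';python3 - <<'E'
from h import *
R=np.array([[np.cos(CY),-np.sin(CY)],[np.sin(CY),np.cos(CY)]])
w=R@[.571,-.2055];print(w)
plan(w[0],w[1],.054,95.1)
p=snap('side');cv2.imwrite('pics/s17.png',cv2.resize(p['frame'][210:290,290:380,::-1],None,fx=7,fy=7,interpolation=cv2.INTER_CUBIC))
E
```

```text
time: 31.72
tool_pos: [0.5861, -0.1538, 0.1026]
ee_rot: [-3.139, -0.001, 1.66]
wrist_force: [-0.4, -0.5, 0.0]
width: 0.0061
[ 0.58700723 -0.1539278 ]
t 31.73 yaw 95.1 twist 0.0 | now-axes [-0.02  0.09  4.86] | after-twist axes [-0.02  0.09  4.86]
```

View pics/s17.png

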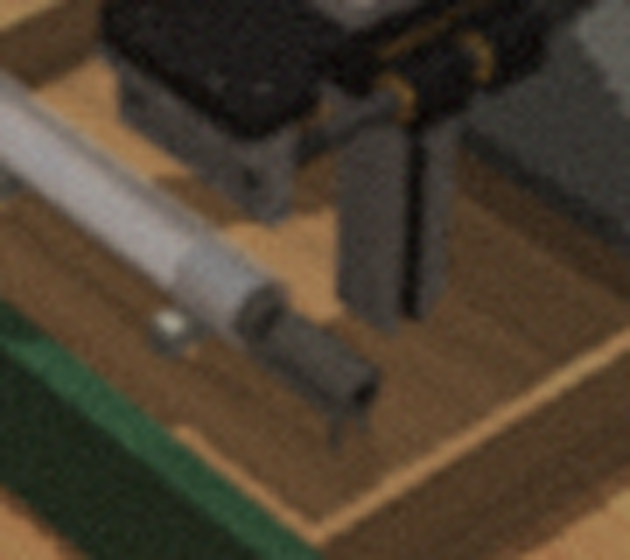

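The second roller is on the cradle and the first is visible inside the mouth. I go down behind it and push.

```bash
python3 -m crank '[{"tx":0,"ty":0.1,"tz":2.5,"twist":0,"grip":0},{"tx":0,"ty":0,"tz":2.2,"twist":0,"grip":0},{"tx":0,"ty":0,"tz":0.2,"twist":0,"grip":0},{"tx":0,"ty":0,"tz":0,"twist":0,"grip":0},{"tx":0.5,"ty":0,"tz":0,"twist":0,"grip":0},{"tx":0.6,"ty":0,"tz":0,"twist":0,"grip":0},{"tx":0.7,"ty":0,"tz":0,"twist":0,"grip":0},{"tx":0,"ty":0,"tz":0,"twist":0,"grip":0}]'
```

```text
time: 32.78
tool_pos: [0.5867, -0.1351, 0.0558]
ee_rot: [3.14, 0.0, 1.662]
wrist_force: [-0.2, -0.8, 0.4]
width: 0.0003
```

```bash
python3 -m crank '[{"tx":0.7,"ty":0,"tz":0,"twist":0,"grip":0},{"tx":0.7,"ty":0,"tz":0,"twist":0,"grip":0},{"tx":0.7,"ty":0,"tz":0,"twist":0,"grip":0},{"tx":0.6,"ty":0,"tz":0,"twist":0,"grip":0},{"tx":0.4,"ty":0,"tz":0,"twist":0,"grip":0},{"tx":0,"ty":0,"tz":0,"twist":0,"grip":0}]'
python3 - <<'E'
from h import *
o=get_obs();print('cab y front',o['tool_pos'][1]*np.cos(CY)-o['tool_pos'][0]*np.sin(CY)+.008)
p=snap('side');cv2.imwrite('pics/s18.png',cv2.resize(p['frame'][210:290,290:380,::-1],None,fx=7,fy=7,interpolation=cv2.INTER_CUBIC))
E
```

```text
time: 33.52
tool_pos: [0.583, -0.1038, 0.0546]
ee_rot: [-3.141, -0.002, 1.662]
wrist_force: [0.1, -0.3, 0.6]
width: 0.0009
cab y front -0.14724444557135502
```

View pics/s18.png

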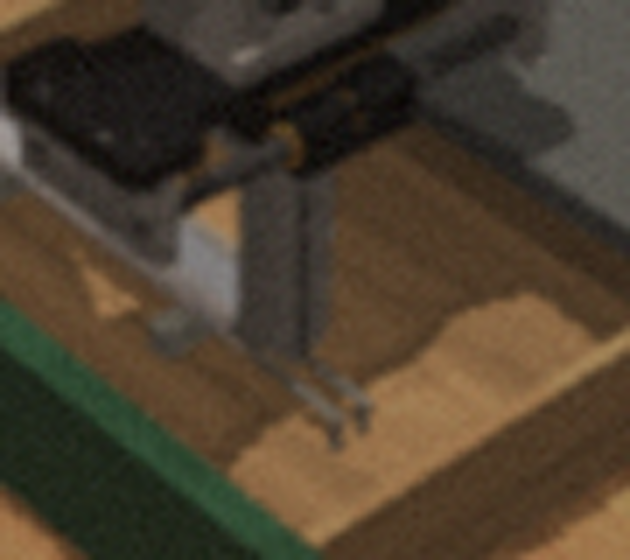

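Pushed in as before. Next is roller B.

```bash
python3 -m crank '[{"tx":-0.3,"ty":0,"tz":0,"twist":0,"grip":0},{"tx":-1,"ty":0,"tz":-3,"twist":0,"grip":0},{"tx":0,"ty":0,"tz":-5,"twist":0,"grip":0.35},{"tx":-2,"ty":-1,"tz":-4,"twist":0,"grip":0.4},{"tx":0,"ty":0,"tz":0,"twist":0,"grip":0.4}]'
python3 - <<'E'
from h import *
p=snap('top','top19.png');crop(p,'t19.png',290,200,450,310,5)
fit2(p,[(.4292,-.3127,18)],1)
E
```

```text
time: 34.2
tool_pos: [0.5781, -0.1401, 0.1793]
ee_rot: [3.134, 0.003, 1.659]
wrist_force: [-0.4, 0.9, -0.0]
width: 0.027
fit [ 0.4307 -0.312 ] deg 7.3 cost 7.0 of 89.0
```

View pics/t19.png

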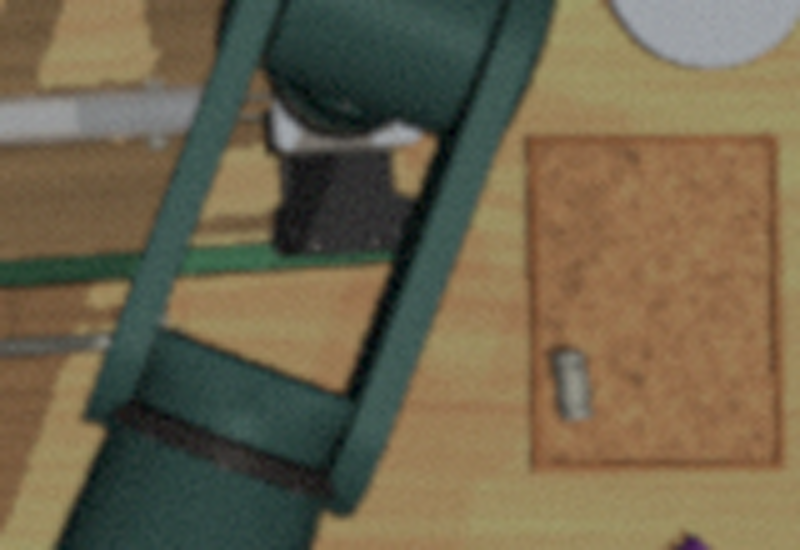

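Roller B is alone on the tray, at (0.4307,-0.312), about 8°.

```bash
python3 -m crank '[{"tx":-5,"ty":-4,"tz":0,"twist":0,"grip":0.38},{"tx":-5,"ty":-5,"tz":0,"twist":8,"grip":0.38},{"tx":-5,"ty":-4,"tz":0,"twist":10,"grip":0.38},{"tx":0,"ty":0,"tz":0,"twist":10,"grip":0.38},{"tx":0,"ty":0,"tz":0,"twist":10,"grip":0.38},{"tx":0,"ty":0,"tz":0,"twist":10,"grip":0.38},{"tx":0,"ty":0,"tz":0,"twist":10,"grip":0.38},{"tx":0,"ty":0,"tz":0,"twist":10,"grip":0.38},{"tx":0,"ty":0,"tz":0,"twist":10,"grip":0.38},{"tx":0,"ty":0,"tz":0,"twist":9,"grip":0.38},{"tx":0,"ty":0,"tz":0,"twist":0,"grip":0.38}]';python3 - <<'E'
from h import *
plan(.4206,-.3136,.020,8)
p=snap('side')
for r in cams.outline_of(p,'roller0_center'):
    print(round(r['conf'],2),np.round(r['centre']),axis(p,r['region'],.013)[0])
E
```

```text
time: 35.62
tool_pos: [0.4599, -0.2843, 0.1722]
ee_rot: [-3.137, 0.003, 0.145]
wrist_force: [-0.1, 0.7, -0.5]
width: 0.0357
t 35.62 yaw 8.3 twist 0.3 | now-axes [-4.31  2.33 15.22] | after-twist axes [-4.29  2.35 15.22]
0.88 [437. 418.] [ 0.50622204 -0.50874258]
0.69 [307. 419.] [ 0.32206037 -0.37810571]
0.59 [284. 245.] [0.54984267 0.04871115]
0.57 [390. 446.] [ 0.40965055 -0.49786897]
```

```bash
python3 -m crank '[{"tx":-2,"ty":1.2,"tz":3,"twist":0.3,"grip":0.38},{"tx":-2.3,"ty":1.1,"tz":4,"twist":0,"grip":0.38},{"tx":0,"ty":0,"tz":3,"twist":0,"grip":0.38},{"tx":0,"ty":0,"tz":0,"twist":0,"grip":0.38},{"tx":0,"ty":0,"tz":0,"twist":0,"grip":0.38}]';python3 - <<'E'
from h import *
plan(.4206,-.3136,.020,8)
p=snap('side');crop(p,'s20.png',280,300,440,420,5)
E
```

```text
time: 36.35
tool_pos: [0.4219, -0.3146, 0.0761]
ee_rot: [3.141, -0.001, 0.139]
wrist_force: [-0.3, 0.6, 0.3]
width: 0.0357
t 36.35 yaw 7.9 twist -0.1 | now-axes [-0.12 -0.12  5.61] | after-twist axes [-0.12 -0.12  5.61]
```

View pics/s20.png

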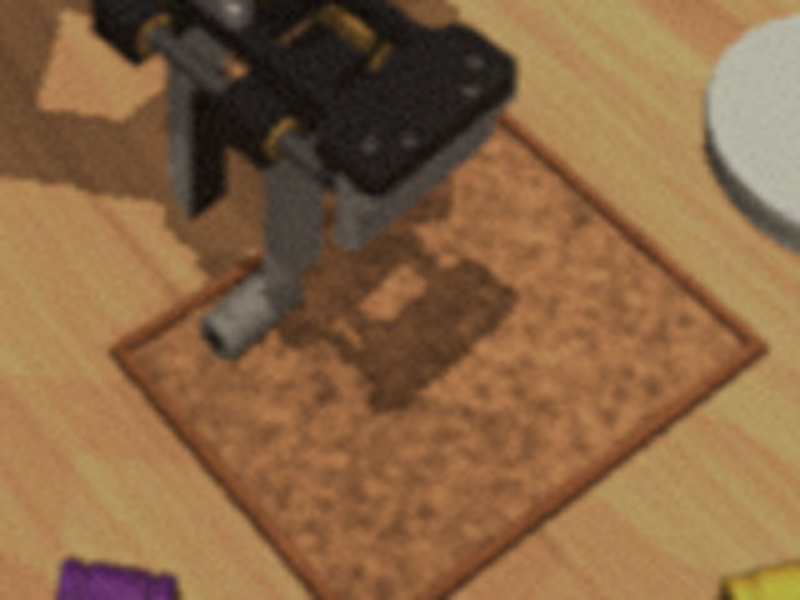

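Run:
```python
from h import *
p=snap('top');f=cv2.imread('pics/top19.png')[:,:,::-1]
rollers(p,f)
q=dict(p);q['frame']=f
fit2(q,[(.43,-.312,10)],1);fit2(q,[(.43,-.312,25)],1);fit2(q,[(.43,-.312,0)],1)
```

```text
roller [ 0.4305 -0.3121] axisdeg 9.9 len,wid mm [40. 19.] px [404.  276.6] 89
fit [ 0.4307 -0.312 ] deg 7.3 cost 7.0 of 89.0
fit [ 0.4307 -0.312 ] deg 7.3 cost 7.0 of 89.0
fit [ 0.4307 -0.312 ] deg 7.3 cost 7.0 of 89.0
```

The angle agrees at about 8°. Descending and gripping.

```bash
python3 -m crank '[{"tx":-0.1,"ty":-0.12,"tz":2.2,"twist":0,"grip":0.38},{"tx":0,"ty":0,"tz":2,"twist":0,"grip":0.38},{"tx":0,"ty":0,"tz":1.4,"twist":0,"grip":0.38},{"tx":0,"ty":0,"tz":0,"twist":0,"grip":0.38},{"tx":0,"ty":0,"tz":0,"twist":0,"grip":0.38},{"tx":0,"ty":0,"tz":0,"twist":0,"grip":0},{"tx":0,"ty":0,"tz":0,"twist":0,"grip":0},{"tx":0,"ty":0,"tz":0,"twist":0,"grip":0}]';python3 - <<'E'
from h import *
plan(.4206,-.3136,.020,8)
E
```

```text
time: 37.45
tool_pos: [0.4202, -0.3134, 0.0195]
ee_rot: [3.141, -0.0, 0.137]
wrist_force: [0.3, -0.8, 1.6]
width: 0.0194
t 37.45 yaw 7.9 twist -0.1 | now-axes [ 0.04  0.02 -0.05] | after-twist axes [ 0.04  0.02 -0.05]
```

```bash
python3 -m crank '[{"tx":0,"ty":0,"tz":-2,"twist":0,"grip":0},{"tx":0,"ty":0,"tz":-4,"twist":0,"grip":0},{"tx":0,"ty":0,"tz":-4,"twist":-7.2,"grip":0},{"tx":0,"ty":0,"tz":-2.3,"twist":-10,"grip":0},{"tx":0,"ty":0,"tz":0,"twist":-10,"grip":0},{"tx":0,"ty":0,"tz":0,"twist":-10,"grip":0},{"tx":0,"ty":0,"tz":0,"twist":-10,"grip":0},{"tx":0,"ty":0,"tz":0,"twist":-10,"grip":0},{"tx":0,"ty":0,"tz":0,"twist":-10,"grip":0},{"tx":0,"ty":0,"tz":0,"twist":-10,"grip":0},{"tx":0,"ty":0,"tz":0,"twist":-10,"grip":0},{"tx":0,"ty":0,"tz":0,"twist":0,"grip":0}]';python3 - <<'E'
from h import *
R=np.array([[np.cos(CY),-np.sin(CY)],[np.sin(CY),np.cos(CY)]])
w=R@[.571,-.1795];print(w)
plan(w[0],w[1],.0575,95.1)
E
```

```text
time: 38.95
tool_pos: [0.4199, -0.3131, 0.1417]
ee_rot: [-3.141, -0.001, 1.657]
wrist_force: [0.7, -0.5, -1.2]
width: 0.0188
[ 0.58469597 -0.12803073]
t 38.95 yaw 95.0 twist -0.1 | now-axes [17.02 18.02  8.42] | after-twist axes [16.97 18.06  8.42]
```

```bash
python3 -m crank '[{"tx":3,"ty":3,"tz":0,"twist":0,"grip":0},{"tx":4,"ty":4,"tz":0,"twist":0,"grip":0},{"tx":4,"ty":4,"tz":0,"twist":0,"grip":0},{"tx":4,"ty":4,"tz":0,"twist":0,"grip":0},{"tx":2,"ty":3,"tz":0,"twist":0,"grip":0},{"tx":0,"ty":0,"tz":2,"twist":0,"grip":0},{"tx":0,"ty":0,"tz":2,"twist":0,"grip":0},{"tx":0,"ty":0,"tz":0,"twist":0,"grip":0},{"tx":0,"ty":0,"tz":0,"twist":0,"grip":0}]';python3 - <<'E'
from h import *
plan(.5847,-.1280,.0575,95.1)
E
```

```text
time: 40.08
tool_pos: [0.5846, -0.1282, 0.1027]
ee_rot: [3.141, 0.0, 1.658]
wrist_force: [0.3, -0.3, -0.3]
width: 0.0191
t 40.08 yaw 95.0 twist -0.1 | now-axes [0.02 0.01 4.52] | after-twist axes [0.02 0.01 4.52]
```

```bash
python3 -m crank '[{"tx":0,"ty":0,"tz":1.5,"twist":0,"grip":0},{"tx":0,"ty":0,"tz":1.7,"twist":0,"grip":0},{"tx":0,"ty":0,"tz":1.2,"twist":0,"grip":0},{"tx":0,"ty":0,"tz":0,"twist":0,"grip":0},{"tx":0,"ty":0,"tz":0,"twist":0,"grip":0}]';python3 -m crank '[{"tx":0,"ty":0,"tz":0.3,"twist":0,"grip":0},{"tx":0,"ty":0,"tz":0,"twist":0,"grip":0}]';python3 -m crank '[{"tx":0,"ty":0,"tz":0.2,"twist":0,"grip":0},{"tx":0,"ty":0,"tz":0,"twist":0,"grip":0}]'
```

```text
time: 40.7
tool_pos: [0.5845, -0.1281, 0.0582]
ee_rot: [3.141, -0.0, 1.659]
wrist_force: [-0.2, -0.3, -0.4]
width: 0.0187
time: 40.95
tool_pos: [0.5843, -0.128, 0.0552]
ee_rot: [3.141, -0.0, 1.659]
wrist_force: [0.2, -0.4, -0.6]
width: 0.0188
time: 41.2
tool_pos: [0.5848, -0.1282, 0.054]
ee_rot: [3.14, 0.0, 1.659]
wrist_force: [-0.3, 0.8, 2.8]
width: 0.0189
```

Contact at the expected height. I release it and prepare to push.

```bash
python3 -m crank '[{"tx":0,"ty":0,"tz":0,"twist":0,"grip":0.35},{"tx":0,"ty":0,"tz":0,"twist":0,"grip":0.35},{"tx":0,"ty":0,"tz":-1,"twist":0,"grip":0.35},{"tx":0,"ty":0,"tz":-3,"twist":0,"grip":0.35},{"tx":-1,"ty":0,"tz":-1,"twist":0,"grip":0.35},{"tx":-1.6,"ty":0.1,"tz":0,"twist":0,"grip":0},{"tx":0,"ty":0,"tz":0,"twist":0,"grip":0},{"tx":0,"ty":0,"tz":0,"twist":0,"grip":0}]';python3 - <<'E'
from h import *
plan(.5870,-.1539,.054,95.1)
p=snap('side');cv2.imwrite('pics/s21.png',cv2.resize(p['frame'][210:290,290:380,::-1],None,fx=7,fy=7,interpolation=cv2.INTER_CUBIC))
E
```

```text
time: 42.2
tool_pos: [0.5868, -0.154, 0.1016]
ee_rot: [-3.139, -0.001, 1.659]
wrist_force: [-0.3, -0.0, -1.1]
width: 0.0066
t 42.2 yaw 95.0 twist -0.1 | now-axes [0.   0.02 4.76] | after-twist axes [0.   0.02 4.76]
```

View pics/s21.png

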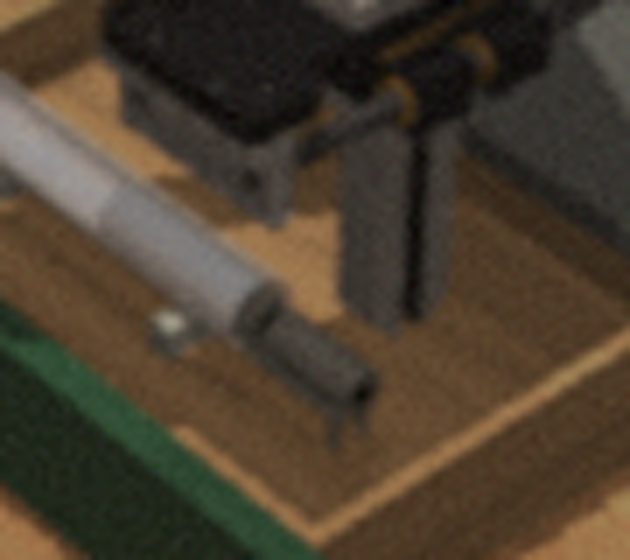

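The third roller is on the cradle with two inside the tube. I push this one all the way until the finger touches the tube's rim.

```bash
python3 -m crank '[{"tx":0,"ty":0,"tz":2.5,"twist":0,"grip":0},{"tx":0,"ty":0,"tz":2.3,"twist":0,"grip":0},{"tx":0,"ty":0,"tz":0,"twist":0,"grip":0},{"tx":0.5,"ty":0,"tz":0,"twist":0,"grip":0},{"tx":0.6,"ty":0,"tz":0,"twist":0,"grip":0},{"tx":0.7,"ty":0,"tz":0,"twist":0,"grip":0},{"tx":0.7,"ty":0,"tz":0,"twist":0,"grip":0},{"tx":0.7,"ty":0,"tz":0,"twist":0,"grip":0},{"tx":0.7,"ty":0,"tz":0,"twist":0,"grip":0},{"tx":0.6,"ty":0,"tz":0,"twist":0,"grip":0},{"tx":0.4,"ty":0,"tz":0,"twist":0,"grip":0},{"tx":0,"ty":0,"tz":0,"twist":0,"grip":0}]'; python3 -m crank '[{"tx":0.2,"ty":0,"tz":0,"twist":0,"grip":0},{"tx":0,"ty":0,"tz":0,"twist":0,"grip":0}]'; python3 -m crank '[{"tx":0.2,"ty":0,"tz":0,"twist":0,"grip":0},{"tx":0,"ty":0,"tz":0,"twist":0,"grip":0}]';python3 - <<'E'
from h import *
o=get_obs();print('cab y front',o['tool_pos'][1]*np.cos(CY)-o['tool_pos'][0]*np.sin(CY)+.008)
E
```

```text
time: 43.75
tool_pos: [0.5833, -0.1043, 0.0549]
ee_rot: [3.141, -0.001, 1.66]
wrist_force: [1.1, -2.0, 1.3]
width: 0.0009
time: 44.0
tool_pos: [0.583, -0.1028, 0.0548]
ee_rot: [-3.141, -0.001, 1.659]
wrist_force: [0.7, -2.6, 2.5]
width: 0.0008
time: 44.25
tool_pos: [0.5827, -0.1008, 0.0549]
ee_rot: [-3.141, -0.001, 1.659]
wrist_force: [0.5, -2.9, 2.5]
width: 0.0003
cab y front -0.1441722116472922
```

```bash
python3 -m crank '[{"tx":0.2,"ty":0,"tz":0,"twist":0,"grip":0},{"tx":0,"ty":0,"tz":0,"twist":0,"grip":0}]'; python3 -m crank '[{"tx":0.2,"ty":0,"tz":0,"twist":0,"grip":0},{"tx":0,"ty":0,"tz":0,"twist":0,"grip":0}]';python3 -m crank '[{"tx":0.2,"ty":0,"tz":0,"twist":0,"grip":0},{"tx":0,"ty":0,"tz":0,"twist":0,"grip":0}]'
```

```text
time: 44.5
tool_pos: [0.5826, -0.0999, 0.0548]
ee_rot: [-3.141, 0.002, 1.659]
wrist_force: [0.8, -5.3, 2.1]
width: 0.0005
time: 44.75
tool_pos: [0.5826, -0.0999, 0.0549]
ee_rot: [-3.142, 0.005, 1.659]
wrist_force: [1.0, -9.2, 1.1]
width: 0.0003
time: 45.0
tool_pos: [0.5826, -0.0998, 0.055]
ee_rot: [3.142, 0.009, 1.658]
wrist_force: [2.2, -12.9, -0.2]
width: 0.0001
```

The finger is against the tube's rim, so the last roller should be flush. I back off and look.

```bash
python3 -m crank '[{"tx":-0.5,"ty":0,"tz":0,"twist":0,"grip":0},{"tx":-1,"ty":0,"tz":-1,"twist":0,"grip":0},{"tx":-1,"ty":0,"tz":-4,"twist":0,"grip":0},{"tx":0,"ty":-3,"tz":-5,"twist":0,"grip":0.5},{"tx":0,"ty":-6,"tz":-4,"twist":0,"grip":0.9},{"tx":0,"ty":-6,"tz":0,"twist":0,"grip":0.9},{"tx":0,"ty":-6,"tz":0,"twist":0,"grip":0.9},{"tx":0,"ty":0,"tz":0,"twist":0,"grip":0.9}]'
python3 - <<'E'
from h import *
p=snap('side','side22.png');cv2.imwrite('pics/s22.png',cv2.resize(p['frame'][190:280,270:370,::-1],None,fx=7,fy=7,interpolation=cv2.INTER_CUBIC))
p=snap('top','top22.png');cv2.imwrite('pics/t22.png',cv2.resize(p['frame'][200:250,260:360,::-1],None,fx=8,fy=8,interpolation=cv2.INTER_CUBIC))
for r in cams.outline_of(p,'carton_center'):
    c,m,s,a=axis(p,r['region'],.038);print(r['conf'],r['centre'],c,m,s,a)
E
```

```text
time: 46.0
tool_pos: [0.3804, -0.1368, 0.1898]
ee_rot: [3.141, -0.001, 1.658]
wrist_force: [0.3, -0.3, -0.7]
width: 0.0473
0.95 [179.7, 247.2] [0.49598892 0.35306193] [0.49570212 0.35337433] (53.86507797241211, 61.378944396972656) 67.71174621582031
```

View pics/s22.png

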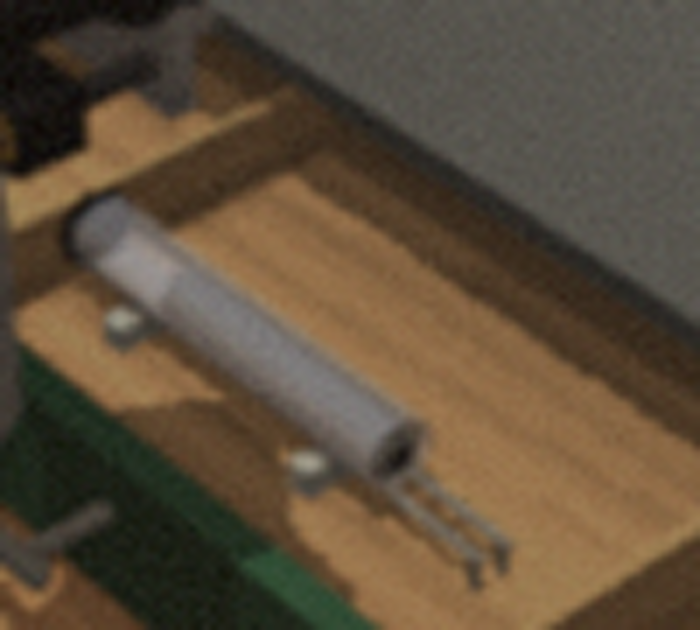

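View pics/t22.png

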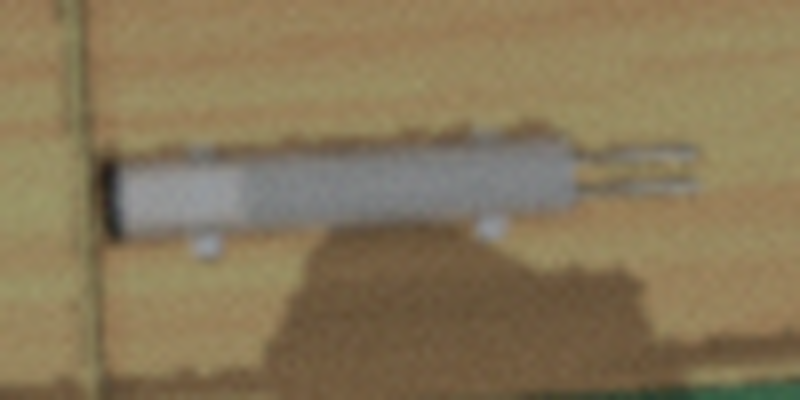

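View pics/top22.png

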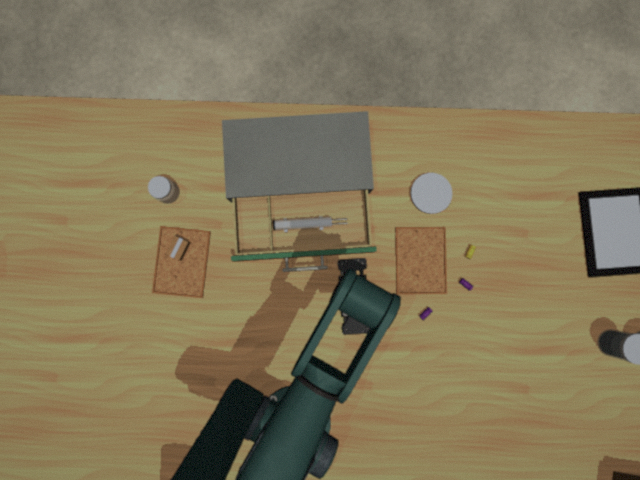

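All three steel rollers are in the tube and flush with the mouth at (331,222), and the right tray is empty. Next the carton at about (179,247).

Run:
```python
from h import *
p=snap('top');cv2.imwrite('pics/t23.png',cv2.resize(p['frame'][220:300,145:220,::-1],None,fx=7,fy=7,interpolation=cv2.INTER_CUBIC))
p2=snap('side');cv2.imwrite('pics/s23.png',cv2.resize(p2['frame'][170:240,150:260,::-1],None,fx=7,fy=7,interpolation=cv2.INTER_CUBIC))
for r in cams.outline_of(p2,'carton_center')[:1]:
    c,m,s,a=axis(p2,r['region'],.02);print(r['conf'],r['centre'],c,m)
```

```text
0.56 [211.2, 190.3] [0.49470935 0.36570501] [0.49546548 0.36421463]
```

View pics/t23.png

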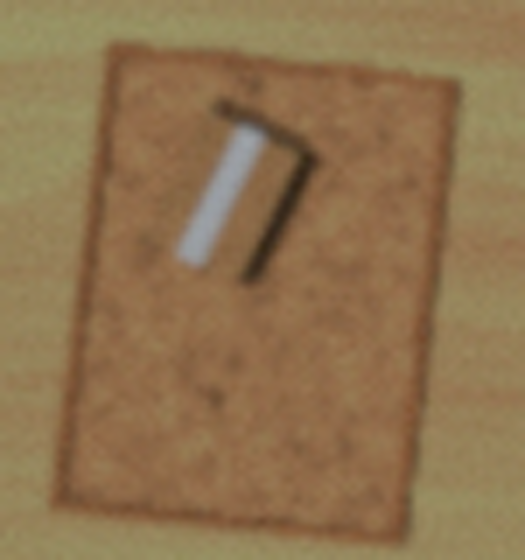

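View pics/s23.png

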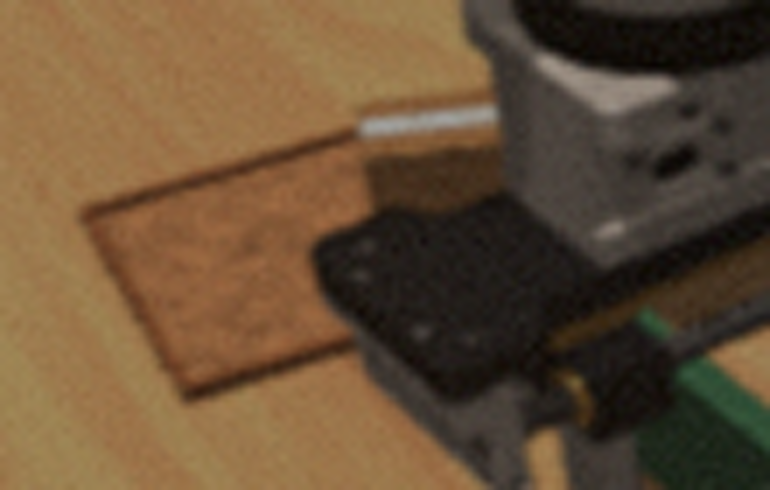

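The carton's pale band runs along its 60 mm length. Its centre is at px (176,248), and the distance from band to top edge is 22.8 mm, as it should be. Working out the grasp.

Run:
```python
from h import *
p=snap('top')
c=lambda a,b:ray(p,(145+a/7,220+b/7),.038)
a,b=c(250,128),c(190,266);d=a-b;m=c(220,197)
print('band len',np.linalg.norm(d),'mid',m,'deg',np.degrees(np.arctan2(d[1],d[0])))
f=p['frame'].astype(int)[220:300,145:220];g=f.min(2)>110;ys,xs=np.nonzero(g);P=np.array([ray(p,(145+x,220+y),.038)[:2] for x,y in zip(xs,ys)])
mu=P.mean(0);w,v=np.linalg.eigh(np.cov((P-mu).T));e=v[:,1]*np.sign(v[0,1]);print(len(P),mu,np.sqrt(12*w)*1000,np.degrees(np.arctan2(e[1],e[0])))
# side0 check
s=snap('side');im=cv2.imread('pics/side0.png').astype(int)[175:210,190:240];g=im.min(2)>105;ys,xs=np.nonzero(g)
P=np.array([ray(s,(190+x,175+y),.038)[:2] for x,y in zip(xs,ys)]);print('side band',len(P),P.mean(0),xs.mean()+190,ys.mean()+175)
plan(mu[0],mu[1],.15,160)
```

```text
band len 0.06218063117338958 mid [0.49519796 0.3577436  0.038     ] deg -20.865549989568585
95 [0.49675501 0.35921125] [13.00999161 61.72799228] -24.28130483712258
side band 33 [0.4943075  0.36011483] 210.84848484848484 186.78787878787878
t 46.4 yaw 95.1 twist -64.9 | now-axes [48.49 15.65  3.96] | after-twist axes [ 6.43 50.55  3.96]
```

```bash
python3 -m crank '[{"tx":4,"ty":1.5,"tz":0,"twist":0,"grip":0.75},{"tx":5.5,"ty":1.7,"tz":0,"twist":0,"grip":0.75},{"tx":5.5,"ty":1.7,"tz":0,"twist":0,"grip":0.75},{"tx":5.5,"ty":1.7,"tz":0,"twist":0,"grip":0.75},{"tx":5.5,"ty":1.7,"tz":0,"twist":0,"grip":0.75},{"tx":5.5,"ty":1.7,"tz":0,"twist":0,"grip":0.75},{"tx":5.5,"ty":1.7,"tz":0,"twist":0,"grip":0.75},{"tx":5.5,"ty":1.7,"tz":0,"twist":0,"grip":0.75},{"tx":4,"ty":1.7,"tz":1,"twist":0,"grip":0.75},{"tx":2,"ty":0.5,"tz":2,"twist":0,"grip":0.75},{"tx":0,"ty":0,"tz":0,"twist":0,"grip":0.75}]'; python3 -m crank '[{"tx":0,"ty":0,"tz":0,"twist":-10.3,"grip":0.75},{"tx":0,"ty":0,"tz":0,"twist":-10.3,"grip":0.75},{"tx":0,"ty":0,"tz":0,"twist":-10.3,"grip":0.75},{"tx":0,"ty":0,"tz":0,"twist":-10.3,"grip":0.75},{"tx":0,"ty":0,"tz":0,"twist":-10.3,"grip":0.75},{"tx":0,"ty":0,"tz":0,"twist":-10.3,"grip":0.75},{"tx":0,"ty":0,"tz":0,"twist":0,"grip":0.75}]';python3 - <<'E'
from h import *
plan(.4958,.359,.022,157)
E
```

```text
time: 47.78
tool_pos: [0.4947, 0.36, 0.1564]
ee_rot: [-3.136, 0.003, 1.662]
wrist_force: [-0.3, -0.1, 0.1]
width: 0.0705
time: 48.65
tool_pos: [0.4963, 0.3583, 0.1607]
ee_rot: [3.141, 0.001, 2.735]
wrist_force: [0.1, 0.4, 0.4]
width: 0.0701
t 48.65 yaw 156.7 twist -0.3 | now-axes [ 0.08  0.05 13.87] | after-twist axes [ 0.08  0.05 13.87]
```

```bash
python3 -m crank '[{"tx":0,"ty":0,"tz":4,"twist":0,"grip":0.75},{"tx":0,"ty":0,"tz":4,"twist":0,"grip":0.75},{"tx":0,"ty":0,"tz":0,"twist":0,"grip":0.75}]';python3 - <<'E'
from h import *
plan(.4958,.359,.022,157)
p2=snap('side');cv2.imwrite('pics/s24.png',cv2.resize(p2['frame'][150:240,160:270,::-1],None,fx=6,fy=6,interpolation=cv2.INTER_CUBIC))
E
```

```text
time: 49.02
tool_pos: [0.4936, 0.3571, 0.0761]
ee_rot: [-3.135, -0.005, 2.735]
wrist_force: [-0.3, -0.1, -0.5]
width: 0.0704
t 49.02 yaw 156.7 twist -0.3 | now-axes [-0.13  0.26  5.41] | after-twist axes [-0.13  0.26  5.41]
```

View pics/s24.png

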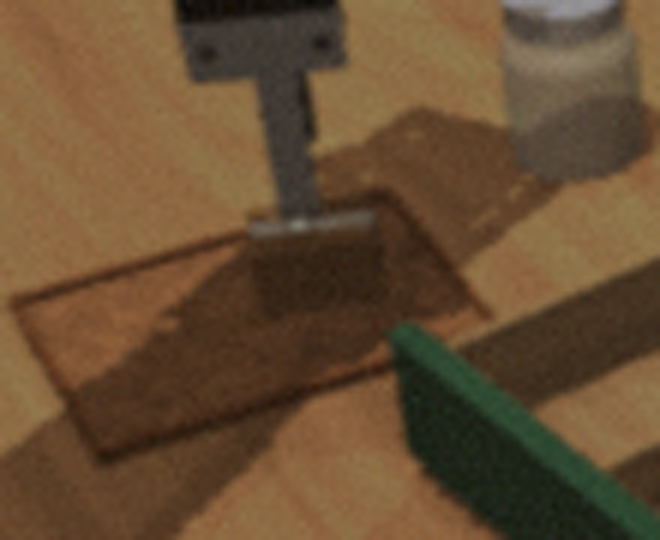

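The carton sits centred below the fingers. Descending and gripping.

```bash
python3 -m crank '[{"tx":0,"ty":0.1,"tz":2,"twist":-0.3,"grip":0.75},{"tx":0,"ty":0,"tz":2,"twist":0,"grip":0.75},{"tx":0,"ty":0,"tz":1.5,"twist":0,"grip":0.75},{"tx":0,"ty":0,"tz":0,"twist":0,"grip":0.75}]'; python3 -m crank '[{"tx":0,"ty":0,"tz":0,"twist":0,"grip":0.3},{"tx":0,"ty":0,"tz":0,"twist":0,"grip":0.3},{"tx":0,"ty":0,"tz":0,"twist":0,"grip":0.3},{"tx":0,"ty":0,"tz":0,"twist":0,"grip":0.3}]'
```

```text
time: 49.58
tool_pos: [0.4949, 0.3592, 0.0224]
ee_rot: [-3.138, -0.003, 2.743]
wrist_force: [-0.3, 0.6, 0.1]
width: 0.0701
time: 50.08
tool_pos: [0.4966, 0.3599, 0.0256]
ee_rot: [3.141, 0.001, 2.743]
wrist_force: [-0.3, -1.5, 2.8]
width: 0.045
```

```bash
python3 -m crank '[{"tx":0,"ty":0,"tz":-2,"twist":0,"grip":0.3},{"tx":0,"ty":0,"tz":-4,"twist":0,"grip":0.3},{"tx":0,"ty":0,"tz":-5,"twist":0,"grip":0.3},{"tx":0,"ty":0,"tz":-2,"twist":10.3,"grip":0.3},{"tx":0,"ty":0,"tz":0,"twist":10.3,"grip":0.3},{"tx":0,"ty":0,"tz":0,"twist":10.3,"grip":0.3},{"tx":0,"ty":0,"tz":0,"twist":10.3,"grip":0.3},{"tx":0,"ty":0,"tz":0,"twist":10.3,"grip":0.3},{"tx":0,"ty":0,"tz":0,"twist":10.3,"grip":0.3},{"tx":0,"ty":0,"tz":0,"twist":0,"grip":0.3}]';python3 - <<'E'
from h import *
R=np.array([[np.cos(CY),-np.sin(CY)],[np.sin(CY),np.cos(CY)]])
w=R@[.571,.083];print(w)
plan(w[0],w[1],.048,95.1)
p=snap('side');cv2.imwrite('pics/s25.png',cv2.resize(p['frame'][120:250,150:300,::-1],None,fx=5,fy=5))
E
```

```text
time: 51.32
tool_pos: [0.4963, 0.3602, 0.1557]
ee_rot: [3.141, -0.001, 1.667]
wrist_force: [-0.2, -0.3, -1.7]
width: 0.0448
[0.56136122 0.13343005]
t 51.33 yaw 95.5 twist 0.4 | now-axes [-23.19   4.3   10.77] | after-twist axes [-23.16   4.46  10.77]
```

View pics/s25.png

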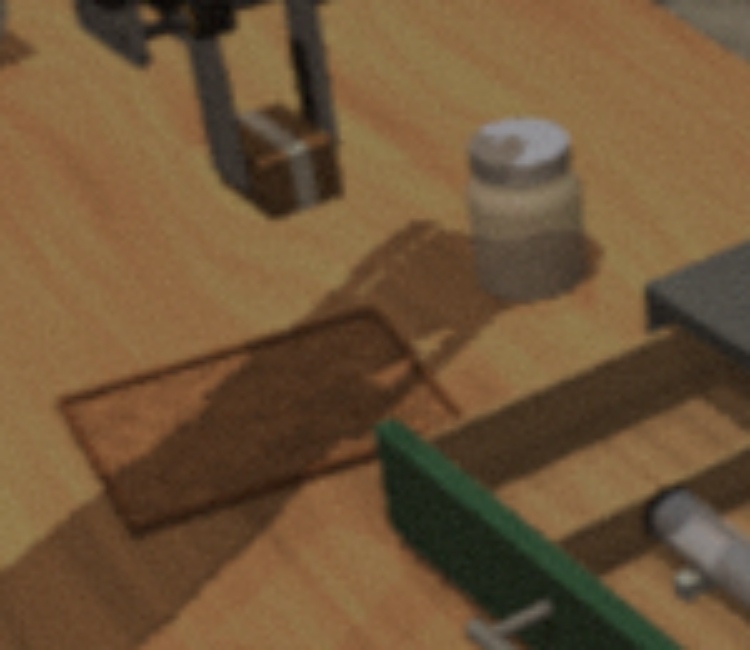

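The carton is held upright. Carrying it to the bay.

```bash
python3 -m crank '[{"tx":-3,"ty":0.5,"tz":0,"twist":0.4,"grip":0.3},{"tx":-5,"ty":1,"tz":0,"twist":0,"grip":0.3},{"tx":-5,"ty":1,"tz":0,"twist":0,"grip":0.3},{"tx":-5,"ty":1,"tz":0,"twist":0,"grip":0.3},{"tx":-3.2,"ty":0.7,"tz":0,"twist":0,"grip":0.3},{"tx":-2,"ty":0.2,"tz":0,"twist":0,"grip":0.3},{"tx":0,"ty":0,"tz":2.5,"twist":0,"grip":0.3},{"tx":0,"ty":0,"tz":0,"twist":0,"grip":0.3},{"tx":0,"ty":0,"tz":0,"twist":0,"grip":0.3}]';python3 - <<'E'
from h import *
plan(.5614,.1334,.048,95.1)
p=snap('side');cv2.imwrite('pics/s26.png',cv2.resize(p['frame'][120:260,200:350,::-1],None,fx=5,fy=5))
p=snap('top');cv2.imwrite('pics/t26.png',cv2.resize(p['frame'][170:270,210:330,::-1],None,fx=6,fy=6))
E
```

```text
time: 52.5
tool_pos: [0.5605, 0.1333, 0.1304]
ee_rot: [3.141, -0.0, 1.659]
wrist_force: [-0.6, 0.0, -1.6]
width: 0.0447
t 52.5 yaw 95.1 twist -0.0 | now-axes [-0.    0.09  8.24] | after-twist axes [-0.    0.09  8.24]
```

View pics/s26.png

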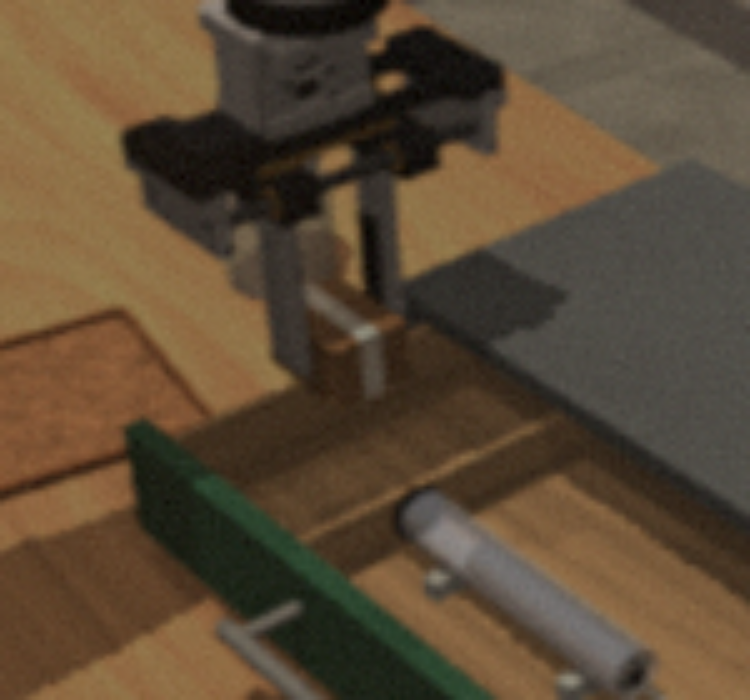

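View pics/t26.png

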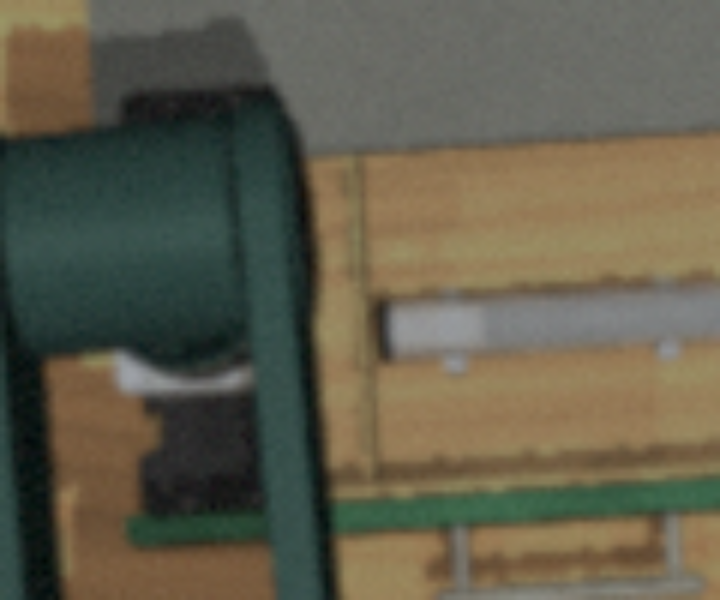

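```bash
python3 -m crank '[{"tx":0,"ty":0.05,"tz":2.5,"twist":0,"grip":0.3},{"tx":0,"ty":0,"tz":2.5,"twist":0,"grip":0.3},{"tx":0,"ty":0,"tz":1.8,"twist":0,"grip":0.3},{"tx":0,"ty":0,"tz":0,"twist":0,"grip":0.3},{"tx":0,"ty":0,"tz":0,"twist":0,"grip":0.3}]';python3 - <<'E'
from h import *
plan(.5614,.1334,.048,95.1)
p=snap('side');cv2.imwrite('pics/s27.png',cv2.resize(p['frame'][150:260,210:330,::-1],None,fx=6,fy=6))
E
```

```text
time: 53.22
tool_pos: [0.5617, 0.133, 0.0629]
ee_rot: [3.14, -0.0, 1.658]
wrist_force: [0.1, -0.1, -0.6]
width: 0.0447
t 53.23 yaw 95.0 twist -0.1 | now-axes [ 0.04 -0.03  1.49] | after-twist axes [ 0.04 -0.03  1.49]
```

View pics/s27.png

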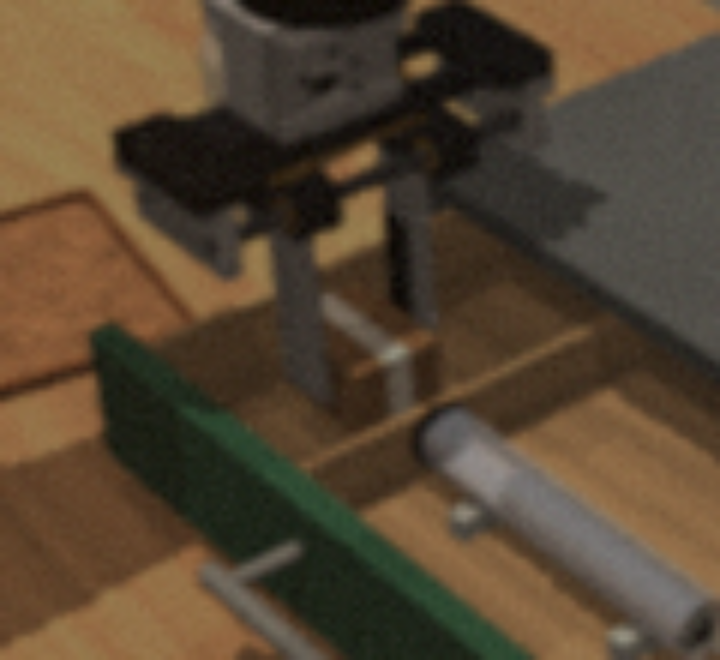

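The carton is inside the bay between wall and divider. Lowering to the floor.

```bash
python3 -m crank '[{"tx":0,"ty":0,"tz":0.8,"twist":0,"grip":0.3},{"tx":0,"ty":0,"tz":0.4,"twist":0,"grip":0.3},{"tx":0,"ty":0,"tz":0,"twist":0,"grip":0.3}]';python3 -m crank '[{"tx":0,"ty":0,"tz":0.3,"twist":0,"grip":0.3},{"tx":0,"ty":0,"tz":0,"twist":0,"grip":0.3}]';python3 -m crank '[{"tx":0,"ty":0,"tz":0.2,"twist":0,"grip":0.3},{"tx":0,"ty":0,"tz":0,"twist":0,"grip":0.3}]'
```

```text
time: 53.65
tool_pos: [0.5605, 0.1326, 0.0491]
ee_rot: [-3.14, 0.0, 1.658]
wrist_force: [-0.4, 0.3, -1.2]
width: 0.0447
time: 53.9
tool_pos: [0.5608, 0.1328, 0.0465]
ee_rot: [-3.141, -0.0, 1.658]
wrist_force: [0.6, 0.5, -1.5]
width: 0.045
time: 54.15
tool_pos: [0.5609, 0.1328, 0.0447]
ee_rot: [3.142, -0.0, 1.658]
wrist_force: [0.3, 0.2, -1.3]
width: 0.0451
```

```bash
python3 -m crank '[{"tx":0,"ty":0,"tz":0.2,"twist":0,"grip":0.3},{"tx":0,"ty":0,"tz":0,"twist":0,"grip":0.3}]';python3 -m crank '[{"tx":0,"ty":0,"tz":0.15,"twist":0,"grip":0.3},{"tx":0,"ty":0,"tz":0,"twist":0,"grip":0.3}]'
```

```text
time: 54.4
tool_pos: [0.5621, 0.1329, 0.0446]
ee_rot: [3.138, -0.0, 1.658]
wrist_force: [-1.0, 0.5, 5.5]
width: 0.045
time: 54.65
tool_pos: [0.5631, 0.133, 0.0447]
ee_rot: [3.136, -0.0, 1.658]
wrist_force: [-0.4, 0.2, 9.6]
width: 0.0449
```

On the floor. I relax, open and rise.

```bash
python3 -m crank '[{"tx":0,"ty":0,"tz":-0.25,"twist":0,"grip":0.3},{"tx":0,"ty":0,"tz":0,"twist":0,"grip":0.65},{"tx":0,"ty":0,"tz":0,"twist":0,"grip":0.65},{"tx":0,"ty":0,"tz":0,"twist":0,"grip":0.65},{"tx":0,"ty":0,"tz":-1,"twist":0,"grip":0.65},{"tx":0,"ty":0,"tz":-3,"twist":0,"grip":0.65},{"tx":0,"ty":0,"tz":-5,"twist":0,"grip":0.65},{"tx":0,"ty":-4,"tz":-3,"twist":0,"grip":0.3},{"tx":-4,"ty":-5,"tz":0,"twist":0,"grip":0.3},{"tx":-5,"ty":-2,"tz":0,"twist":0,"grip":0.3},{"tx":-4,"ty":0,"tz":0,"twist":0,"grip":0.3},{"tx":0,"ty":0,"tz":0,"twist":0,"grip":0.3}]';python3 - <<'E'
from h import *
plan(.4422,-.0176,.053,95.1)
p=snap('side');cv2.imwrite('pics/s28.png',cv2.resize(p['frame'][150:290,210:380,::-1],None,fx=4.5,fy=4.5,interpolation=cv2.INTER_CUBIC))
p=snap('top');cv2.imwrite('pics/t28.png',cv2.resize(p['frame'][180:280,210:350,::-1],None,fx=5,fy=5,interpolation=cv2.INTER_CUBIC))
R=np.array([[np.cos(CY),-np.sin(CY)],[np.sin(CY),np.cos(CY)]])
for r in cams.outline_of(p,'carton_center'):
    c,m,s,a=axis(p,r['region'],.057);print(r['conf'],r['centre'],c@R,s,a)
E
```

```text
time: 56.15
tool_pos: [0.4638, -0.0072, 0.1648]
ee_rot: [3.14, 0.001, 1.653]
wrist_force: [0.5, 0.4, -0.0]
width: 0.0281
t 56.15 yaw 94.7 twist -0.4 | now-axes [-0.86 -2.24 11.18] | after-twist axes [-0.84 -2.25 11.18]
0.79 [252.4, 226.6] [0.57086097 0.08081878] (46.53530502319336, 60.6571159362793) 1.9741071462631226
```

View pics/s28.png

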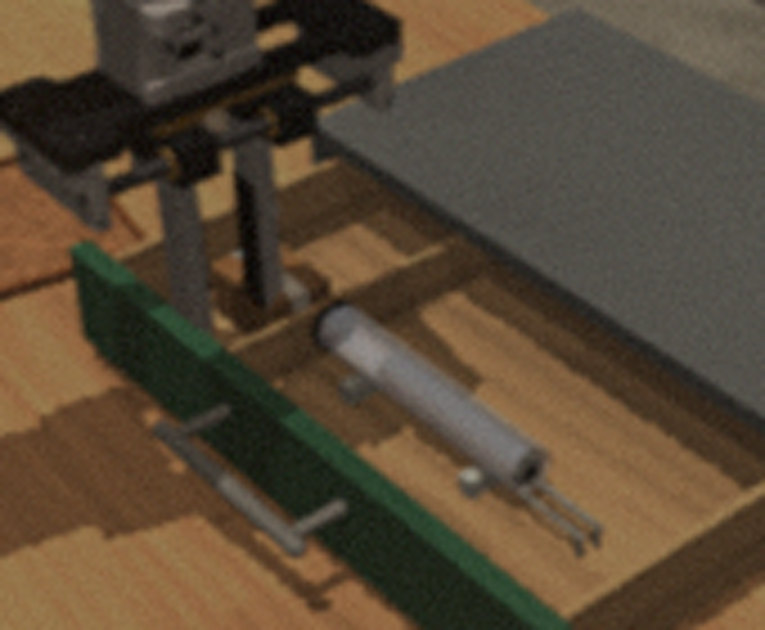

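View pics/t28.png

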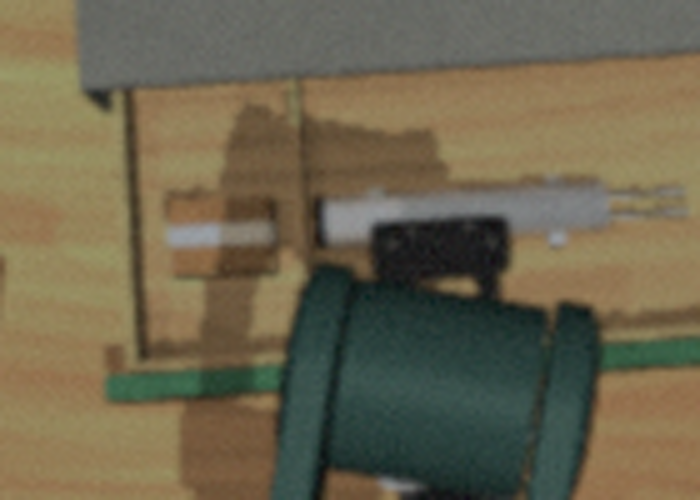

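The carton is upright in the bay (top-crop (220,233)), clear of wall and divider. The tube is unchanged. Now the handle.

```bash
python3 -m crank '[{"tx":-0.84,"ty":-2.25,"tz":1,"twist":-0.4,"grip":0.3},{"tx":0,"ty":0,"tz":3,"twist":0,"grip":0.3},{"tx":0,"ty":0,"tz":1.5,"twist":0,"grip":0.3},{"tx":0,"ty":0,"tz":0,"twist":0,"grip":0.3},{"tx":0,"ty":0,"tz":0,"twist":0,"grip":0.3}]';python3 - <<'E'
from h import *
plan(.4422,-.0176,.052,95.1)
p=snap('side');cv2.imwrite('pics/s29.png',cv2.resize(p['frame'][190:290,200:320,::-1],None,fx=6,fy=6,interpolation=cv2.INTER_CUBIC))
E
```

```text
time: 56.92
tool_pos: [0.4428, -0.0152, 0.1096]
ee_rot: [3.14, 0.0, 1.665]
wrist_force: [0.2, 0.4, -0.4]
width: 0.0283
t 56.92 yaw 95.4 twist 0.3 | now-axes [-0.23 -0.08  5.76] | after-twist axes [-0.23 -0.08  5.76]
```

View pics/s29.png

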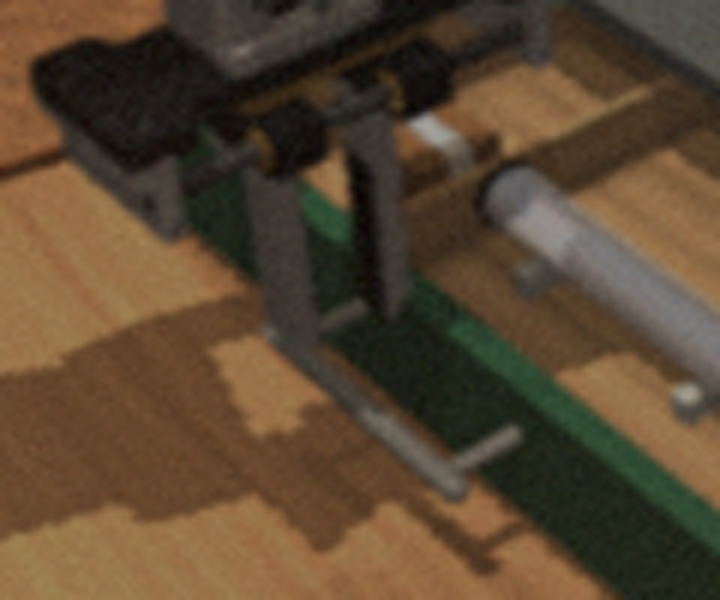

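```bash
python3 -m crank '[{"tx":-0.2,"ty":-0.05,"tz":2,"twist":0.3,"grip":0.3},{"tx":0,"ty":0,"tz":2,"twist":0,"grip":0.3},{"tx":0,"ty":0,"tz":1.6,"twist":0,"grip":0.3},{"tx":0,"ty":0,"tz":0,"twist":0,"grip":0.3},{"tx":0,"ty":0,"tz":0,"twist":0,"grip":0},{"tx":0,"ty":0,"tz":0,"twist":0,"grip":0},{"tx":0,"ty":0,"tz":0,"twist":0,"grip":0}]'
```

```text
time: 57.85
tool_pos: [0.4426, -0.0177, 0.0538]
ee_rot: [3.139, 0.0, 1.659]
wrist_force: [1.0, 0.1, 2.9]
width: 0.0101
```

```bash
python3 -m crank '[{"tx":0,"ty":0.4,"tz":0,"twist":0,"grip":0},{"tx":0,"ty":0.7,"tz":0,"twist":0,"grip":0},{"tx":0,"ty":0.9,"tz":0,"twist":0,"grip":0},{"tx":0,"ty":1,"tz":0,"twist":0,"grip":0},{"tx":0,"ty":1,"tz":0,"twist":0,"grip":0},{"tx":0,"ty":1,"tz":0,"twist":0,"grip":0},{"tx":0,"ty":1,"tz":0,"twist":0,"grip":0},{"tx":0,"ty":1,"tz":0,"twist":0,"grip":0},{"tx":0,"ty":1,"tz":0,"twist":0,"grip":0},{"tx":0,"ty":1,"tz":0,"twist":0,"grip":0},{"tx":0,"ty":1,"tz":0,"twist":0,"grip":0},{"tx":0,"ty":1,"tz":0,"twist":0,"grip":0}]';python3 -m crank '[{"tx":0,"ty":1,"tz":0,"twist":0,"grip":0},{"tx":0,"ty":1,"tz":0,"twist":0,"grip":0},{"tx":0,"ty":0.8,"tz":0,"twist":0,"grip":0},{"tx":0,"ty":0.6,"tz":0,"twist":0,"grip":0},{"tx":0,"ty":0.5,"tz":0,"twist":0,"grip":0},{"tx":0,"ty":0.3,"tz":0,"twist":0,"grip":0},{"tx":0,"ty":0.2,"tz":0,"twist":0,"grip":0},{"tx":0,"ty":0,"tz":0,"twist":0,"grip":0}]'
```

```text
time: 59.35
tool_pos: [0.5522, -0.0076, 0.0538]
ee_rot: [3.141, -0.0, 1.659]
wrist_force: [-1.3, 0.9, 5.3]
width: 0.0103
time: 60.35
tool_pos: [0.5962, -0.0036, 0.0538]
ee_rot: [3.139, -0.0, 1.66]
wrist_force: [-0.6, 0.0, 5.7]
width: 0.01
```

```bash
for i in 1 2; do :; done; python3 -m crank '[{"tx":0,"ty":0.4,"tz":0,"twist":0,"grip":0},{"tx":0,"ty":0.3,"tz":0,"twist":0,"grip":0},{"tx":0,"ty":0.2,"tz":0,"twist":0,"grip":0},{"tx":0,"ty":0,"tz":0,"twist":0,"grip":0}]';python3 -m crank '[{"tx":0,"ty":0.3,"tz":0,"twist":0,"grip":0},{"tx":0,"ty":0.2,"tz":0,"twist":0,"grip":0},{"tx":0,"ty":0,"tz":0,"twist":0,"grip":0}]';python3 -m crank '[{"tx":0,"ty":0.3,"tz":0,"twist":0,"grip":0},{"tx":0,"ty":0,"tz":0,"twist":0,"grip":0}]'
```

```text
time: 60.85
tool_pos: [0.6051, -0.0028, 0.0538]
ee_rot: [3.139, -0.0, 1.66]
wrist_force: [0.3, 1.4, 5.6]
width: 0.01
time: 61.22
tool_pos: [0.6076, -0.0025, 0.0538]
ee_rot: [-3.138, -0.001, 1.66]
wrist_force: [-6.1, 0.5, 10.3]
width: 0.0099
time: 61.48
tool_pos: [0.6076, -0.0025, 0.0537]
ee_rot: [-3.131, -0.001, 1.66]
wrist_force: [-13.0, 0.1, 14.4]
width: 0.0102
```

It is at the stop: travel 0.1657 m against the 0.166 given, and the force is rising. I relax, release and retreat.

```bash
python3 -m crank '[{"tx":0,"ty":-0.4,"tz":0,"twist":0,"grip":0},{"tx":0,"ty":0,"tz":0,"twist":0,"grip":0.28},{"tx":0,"ty":0,"tz":0,"twist":0,"grip":0.28},{"tx":0,"ty":0,"tz":-1.5,"twist":0,"grip":0.28},{"tx":0,"ty":0,"tz":-3,"twist":0,"grip":0.28},{"tx":0,"ty":0,"tz":-5,"twist":0,"grip":0.28},{"tx":0,"ty":-5,"tz":-4,"twist":0,"grip":0.3},{"tx":0,"ty":-6,"tz":0,"twist":0,"grip":0.3},{"tx":0,"ty":-6,"tz":0,"twist":0,"grip":0.3},{"tx":0,"ty":-4,"tz":0,"twist":0,"grip":0.3},{"tx":0,"ty":0,"tz":0,"twist":0,"grip":0.3}]';python3 - <<'E'
from h import *
p=snap('side','s30.png');p2=snap('top','t30.png')
crop(p2,'t30b.png',210,100,390,240,4)
E
```

```text
time: 62.85
tool_pos: [0.3986, -0.0214, 0.1881]
ee_rot: [3.139, 0.001, 1.658]
wrist_force: [1.3, -0.4, -0.5]
width: 0.028
```

View pics/s30.png

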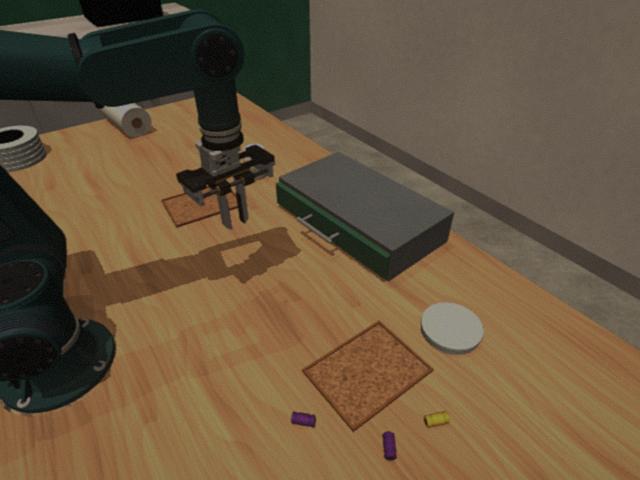

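View pics/t30b.png

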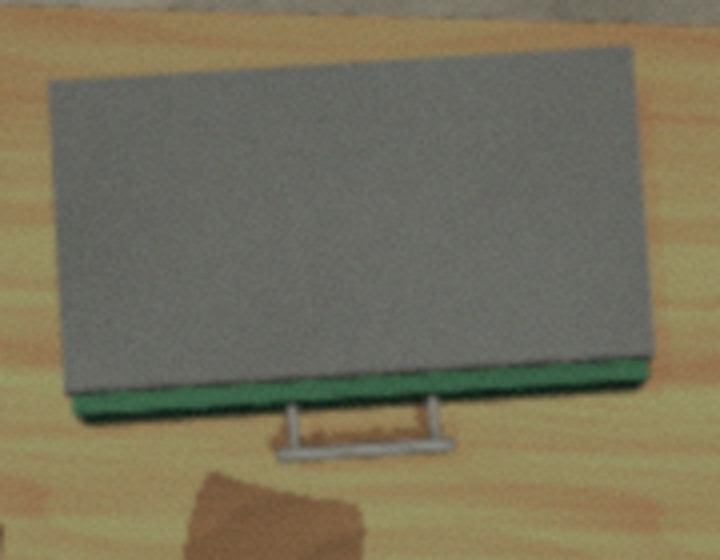

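The drawer is shut with no gap behind the green front. Both trays are empty. The jar is hidden by the arm in the side view, so I check the bystanders in the top view before handing in.

Run:
```python
from h import *
p=snap('top')
for q,z in(('jar',.095),('film_can',.022),('roller0_center',.013)):
    for r in cams.outline_of(p,q): print(q,round(r['conf'],2),np.round(r['centre']),axis(p,r['region'],z)[0].round(4))
print(ticket.close_job())
```

```text
jar 0.74 [164. 187.] [0.6575 0.3874]
film_can 0.78 [435. 191.] [ 0.6809 -0.3882]
roller0_center 0.65 [471. 251.] [ 0.51   -0.5086]
the job is handed in; nothing more can be done
None
```

The job is done and handed in at about 63 s of the 210 s allowed. I pulled the drawer to its stop and fed all three steel rollers into the tube. I then set the carton upright on the floor of the bay and slid the drawer fully shut.

- **Rollers:** one was knocked aside early in the run, so I measured it again before picking it up. I pushed the last one in until the finger met the tube's rim, and the picture shows none sticking out. The finger cannot enter the bore, so the last roller is flush with the mouth, not deeper.
- **Drawer:** it travelled 165.7 mm to the shut stop, against the 166 mm given, and the last picture shows no gap behind the green front. The contents cannot be seen with it closed. I last saw them in place just before closing it.
- **Bystanders:** the jar and film can were within about 1 mm of where they started. The purple and yellow look-alikes look unmoved in the last side picture, though in the last check the network reported only the yellow one.
- **Forces:** the highest wrist force I read was about 28 N, against the drawer's open stop; readings come only at the end of each move.

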